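# Line up the stub fittings by size on the seat rail

### The job

Set the four steel stub fittings out on the rail in order of size for inspection: the smallest on the seat next to the upright pin, the largest on the seat farthest from it, one fitting to a seat. Stand each upright in the middle of its seat, and do not tip any of them over on the way.

Things in the scene. Friction and masses are not known exactly. Their poses are not given: they have to be found in the camera images.
- fitting_a: The smallest of four loose stub pipe fittings of bare steel, standing upright: a plain tube with a round flange at each end, closed on top. Flange diameter 30 mm at top and bottom, total height 44 mm; the top flange is a plain cylinder over its uppermost 10 mm and is the place to grip; the tube between the flanges is 12 mm thinner; 60 g, give or take a third. Origin: centre of its underside; z up the tube.
- fitting_b: The second smallest of four loose stub pipe fittings of bare steel, standing upright: a plain tube with a round flange at each end, closed on top. Flange diameter 38 mm at top and bottom, total height 58 mm; the top flange is a plain cylinder over its uppermost 10 mm and is the place to grip; the tube between the flanges is 12 mm thinner; 100 g, give or take a third. Origin: centre of its underside; z up the tube.
- fitting_c: The second largest of four loose stub pipe fittings of bare steel, standing upright: a plain tube with a round flange at each end, closed on top. Flange diameter 46 mm at top and bottom, total height 72 mm; the top flange is a plain cylinder over its uppermost 10 mm and is the place to grip; the tube between the flanges is 12 mm thinner; 160 g, give or take a third. Origin: centre of its underside; z up the tube.
- fitting_d: The largest of four loose stub pipe fittings of bare steel, standing upright: a plain tube with a round flange at each end, closed on top. Flange diameter 54 mm at top and bottom, total height 86 mm; the top flange is a plain cylinder over its uppermost 10 mm and is the place to grip; the tube between the flanges is 12 mm thinner; 240 g, give or take a third. Origin: centre of its underside; z up the tube.
- rail: Fixed flat aluminium bar lying on the worktop, 400 mm long (its y axis) by 80 mm wide (its x axis), 10 mm high. Origin: centre of its underside. It carries the four seats in a row along its middle line, the pin at one end and a flat 3 mm plug at the other.
- seat_1: One of four identical fixed seats in a row on the rail, about 85 mm apart: a steel disc 66 mm in diameter and 8 mm high with a black rubber pad on it. Origin: centre of its underside, on the rail (z = 10 mm); the flat top to stand a fitting on is 8 mm above the origin. The number says nothing about its place in the row.
- seat_2: One of four identical fixed seats in a row on the rail, about 85 mm apart: a steel disc 66 mm in diameter and 8 mm high with a black rubber pad on it. Origin: centre of its underside, on the rail (z = 10 mm); the flat top to stand a fitting on is 8 mm above the origin. The number says nothing about its place in the row.
- seat_3: One of four identical fixed seats in a row on the rail, about 85 mm apart: a steel disc 66 mm in diameter and 8 mm high with a black rubber pad on it. Origin: centre of its underside, on the rail (z = 10 mm); the flat top to stand a fitting on is 8 mm above the origin. The number says nothing about its place in the row.
- seat_4: One of four identical fixed seats in a row on the rail, about 85 mm apart: a steel disc 66 mm in diameter and 8 mm high with a black rubber pad on it. Origin: centre of its underside, on the rail (z = 10 mm); the flat top to stand a fitting on is 8 mm above the origin. The number says nothing about its place in the row.
- pin: Fixed upright dark steel pin, 20 mm in diameter at most and 37 mm tall, at one end of the rail (which end varies), on the line of the seats and about 55 mm from the centre of the nearest seat. It marks the small end of the row. Origin: centre of its underside, on the rail.

How it is judged (in metres and radians):
At the end, for the whole second after the job is handed in: Each fitting stands upright (within 0.08 rad) and still, released, on a seat of its own, its centre within 12 mm of the seat's centre; counted from the pin the order is smallest, second smallest, second largest, largest (((horizontal distance between fitting_a and seat_1 below 0.012 m and z of fitting_a in the frame of seat_1 between 0.005 and 0.011 m) or (horizontal distance between fitting_a and seat_2 below 0.012 m and z of fitting_a in the frame of seat_2 between 0.005 and 0.011 m) or (horizontal distance between fitting_a and seat_3 below 0.012 m and z of fitting_a in the frame of seat_3 between 0.005 and 0.011 m) or (horizontal distance between fitting_a and seat_4 below 0.012 m and z of fitting_a in the frame of seat_4 between 0.005 and 0.011 m)) and horizontal distance between fitting_a and pin between 0.0195 and 0.0895 m and angle between each of fitting_a, fitting_b, fitting_c, fitting_d's own z axis and vertical below 0.08 rad and linear speed of each of fitting_a, fitting_b, fitting_c, fitting_d below 0.02 m/s and contact force between each of fitting_a, fitting_b, fitting_c, fitting_d and the fingers below 0.1 N and ((horizontal distance between fitting_b and seat_1 below 0.012 m and z of fitting_b in the frame of seat_1 between 0.005 and 0.011 m) or (horizontal distance between fitting_b and seat_2 below 0.012 m and z of fitting_b in the frame of seat_2 between 0.005 and 0.011 m) or (horizontal distance between fitting_b and seat_3 below 0.012 m and z of fitting_b in the frame of seat_3 between 0.005 and 0.011 m) or (horizontal distance between fitting_b and seat_4 below 0.012 m and z of fitting_b in the frame of seat_4 between 0.005 and 0.011 m)) and horizontal distance between fitting_b and pin between 0.1045 and 0.1745 m and ((horizontal distance between fitting_c and seat_1 below 0.012 m and z of fitting_c in the frame of seat_1 between 0.005 and 0.011 m) or (horizontal distance between fitting_c and seat_2 below 0.012 m and z of fitting_c in the frame of seat_2 between 0.005 and 0.011 m) or (horizontal distance between fitting_c and seat_3 below 0.012 m and z of fitting_c in the frame of seat_3 between 0.005 and 0.011 m) or (horizontal distance between fitting_c and seat_4 below 0.012 m and z of fitting_c in the frame of seat_4 between 0.005 and 0.011 m)) and horizontal distance between fitting_c and pin between 0.1895 and 0.2595 m and ((horizontal distance between fitting_d and seat_1 below 0.012 m and z of fitting_d in the frame of seat_1 between 0.005 and 0.011 m) or (horizontal distance between fitting_d and seat_2 below 0.012 m and z of fitting_d in the frame of seat_2 between 0.005 and 0.011 m) or (horizontal distance between fitting_d and seat_3 below 0.012 m and z of fitting_d in the frame of seat_3 between 0.005 and 0.011 m) or (horizontal distance between fitting_d and seat_4 below 0.012 m and z of fitting_d in the frame of seat_4 between 0.005 and 0.011 m)) and horizontal distance between fitting_d and pin between 0.2745 and 0.3445 m); the robot touches nothing.
It fails at once if a fitting is tipped over (leans more than 0.8 rad) (angle between any of fitting_a, fitting_b, fitting_c, fitting_d's own z axis and vertical above 0.8 rad).
It also fails if it takes over 98 s, if anything falls off the work surface, if the arm or the gripper's body presses on something with over 40 N, if the wrist force passes 120 N, or if a joint passes its speed limit or range.

### The arm

A 6-joint arm with a two-finger parallel gripper is mounted at the origin on a cart in front of the work surface, level with it; the furniture and walls round the work are solid. World frame = base frame: x ahead of the robot, y to its left, z up, the work surface at z = 0. Lengths are in m, angles in degrees, forces in N, time in s.
With the tool pointing down it reaches from about 0.35 to 0.925 m from the base axis. Payload 6.4 kg.
Tool frame: the origin (TCP) lies at the very end of the fingers, on their centre line; the grasp point (between the pads) lies 19 mm behind it; x points along the fingers, y is the direction in which the jaws open and shut, and the axes are right-handed (so a half turn about x gives the same grasp; the last joint's range is limited). The gripper opens to 85 mm and grips with 20 to 120 N. Pads are 22 mm wide; open, the fingers measure 114 mm over their backs; the gripper's body (76 mm by 85 mm) begins 54 mm behind the grasp point. The pads swing forward as they close: fully open they stand 13 mm farther back than shut.
Start: joints at [55.8, 14.043, 89.255, -0, 76.702, -9.975], TCP at [0.267, 0.593, 0.198] pointing down, gripper open.
Joint ranges: [-179.41, 179.41], [-58.25, 129.5], [7.25, 145.43], [-54.29, 234.29], [11.92, 165.04], [-157.13, 157.13]. Speed limits (degrees/s): [147.25, 147.25, 180, 180, 180, 180].

### API

Orientations are given as [roll, pitch, yaw] about the fixed x, y, z axes, in that order (R = Rz(yaw) Ry(pitch) Rx(roll)).
In Python, from workcell import env, cams, ticket gives the robot as it stands.
- The arm moves only by the tool servo_tool, never from a script. Its argument "commands" is a list of rows, each an object with "hand": the closure, from -1 (fully open) to 1 (shut); "linear": the shift along the tool's x, y, z in m, a list of three; "turn": the turn, a rotation vector about the tool's x, y, z in rad, a list of three. A call has 1 to 20 rows; each row is the pose to reach, as a shift and turn from the pose commanded when the call began, along the tool's axes at that moment; what a row does not reach only later rows make up. A row lasts 1/12 s, in which the tool goes at most 41.7 mm and 7.16 degrees, less where a joint would pass 70% of its speed; a pose out of reach is approached as far as the arm can. A call with a gripper value outside its range is refused whole. The fingers move at their own pace and stop on an object; "grip_force" is the grip in N (left out, the last holds). Time passes only in rows, so rows that repeat a pose let the fingers close. It gives the time, the measured TCP pose, the force and the opening at its end, in the units of the state.
- env.read_state(): the state, without advancing time (a new reading comes with each control period).
- cams.snapshot(name): name is "side" or "top" or "wrist"; returns the picture (420x560x3 uint8, blue, green, red); there is no depth.
- cams.calibration(name): a dict with "mtx" (3x3 intrinsics, pixels), "R" (3x3) and "t" (3): a world point X has camera coordinates R X + t. Camera axes: x right, y down, z forward; pixel columns grow to the right and rows downward; lengths in m; the calibration is good to about 2 mm. A picture is of the moment at which its call begins: read the wrist's pose just before it. calibration takes no time and is no camera call; for the wrist camera it gives the pose at the moment of the call.
- ticket.job_done(): hands the job in, once; it reports no verdict.
The state is a dict: "time_s": time; "qpos": joint angles; "qvel": joint speeds; "joint_torque": joint torques, N m; "tool_pos": TCP position; "ee_rot": TCP orientation; "wrist_force": force on the tool from outside, world axes, zero at the start; "wrist_torque": the same for the moment, N m; "width": finger opening in m.
Only numpy, scipy, OpenCV 4.12 (cv2) and the standard library are available. Lean on these libraries where they do the work, as an engineer would, in place of code of your own. Each camera call takes 0.05 s, during which the arm holds its last target.

## Working session

There is one attempt and no reset: what is moved stays moved. The work goes in short steps, Python scripts to look and compute and a tool call to move; the robot and the scene stay as the last step left them, time stands still between calls to the robot, and variables do not carry over. Pictures are saved under pics/ and viewed, and the job is handed in when it is done.

Besides the shell and the picture viewer there is one more tool, called by a JSON object that holds its "method" and its "body", one argument or row to a line. servo_tool: Moves the arm, as the interface text tells. Its arguments: {"type":"object","properties":{"commands":{"type":"array","items":{"type":"object","properties":{"hand":{"type":"number"},"linear":{"type":"array","items":{"type":"number"}},"turn":{"type":"array","items":{"type":"number"}}}}},"grip_force":{"type":"number"}},"required":["commands"]}

```bash
mkdir -p pics; python3 - <<'E'
from workcell import env,cams,ticket
import cv2
s=env.read_state();print(s)
for n in("top","side","wrist"):
    c=cams.calibration(n);print(n,c)
    cv2.imwrite(f"pics/{n}0.png",cams.snapshot(n))
E
```

```text
{'time_s': 0.0, 'qpos': array([ 5.57994117e+01,  1.40839439e+01,  8.93259518e+01, -2.24129624e-03,
        7.67045267e+01, -9.97704002e+00]), 'qvel': array([ 0.00912372,  0.03669306,  0.04674694,  0.02112876, -0.0085044 ,
       -0.06053944]), 'joint_torque': array([-1.41423893e-04, -4.29520369e+01, -3.26120031e+01, -1.87254800e-04,
        5.44960261e-03,  6.88603606e-06]), 'tool_pos': array([0.26634989, 0.59221697, 0.19697261]), 'ee_rot': array([ -98.88546468,   89.88555689, -123.10849533]), 'wrist_force': array([-0.50932384,  0.2147445 ,  0.15761785]), 'wrist_torque': array([ 0.03271382, -0.00658628,  0.05030184]), 'width': 0.08570618141961185}
top {'mtx': array([[470.15508769,   0.        , 277.13614315],
       [  0.        , 470.15508769, 200.77581265],
       [  0.        ,   0.        ,   1.        ]]), 'R': array([[ 0.01744959, -0.99955976,  0.02399581],
       [-0.99219271, -0.02027509, -0.12305503],
       [ 0.12348737, -0.02166121, -0.9921097 ]]), 't': array([0.0408436 , 0.5049189 , 1.03546822])}
side {'mtx': array([[525.30803191,   0.        , 277.91429406],
       [  0.        , 525.30803191, 216.66905691],
       [  0.        ,   0.        ,   1.        ]]), 'R': array([[-0.99988358,  0.00976716,  0.01172277],
       [-0.00237722,  0.65918245, -0.75197929],
       [-0.01507215, -0.75191961, -0.65908249]]), 't': array([0.49218684, 0.01396365, 1.26811602])}
wrist {'mtx': array([[296.05519581,   0.        , 279.92568836],
       [  0.        , 296.05519581, 205.15800621],
       [  0.        ,   0.        ,   1.        ]]), 'R': array([[ 0.40892858,  0.91256582, -0.00101629],
       [ 0.87779526, -0.39304261,  0.27384847],
       [ 0.24950531, -0.11287656, -0.96177231]]), 't': array([-0.64944061, -0.0368095 ,  0.38036949])}
```

View pics/top0.png

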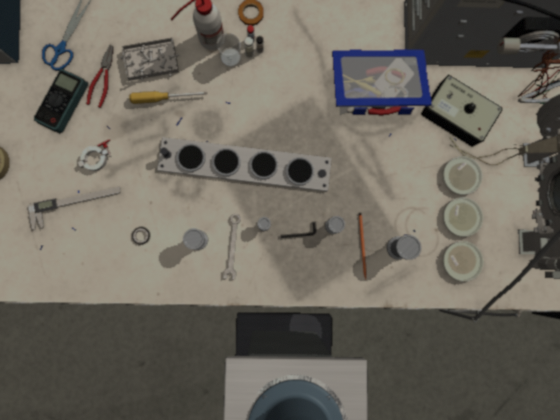

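View pics/side0.png

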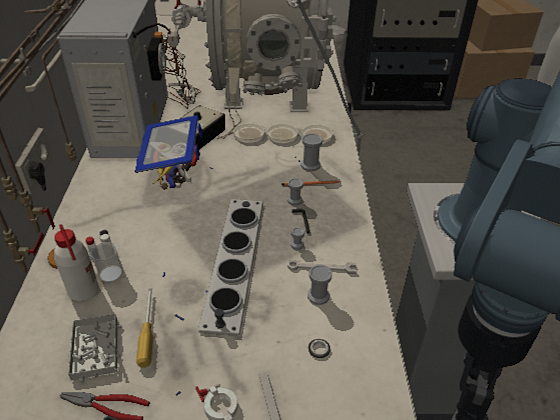

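View pics/wrist0.png

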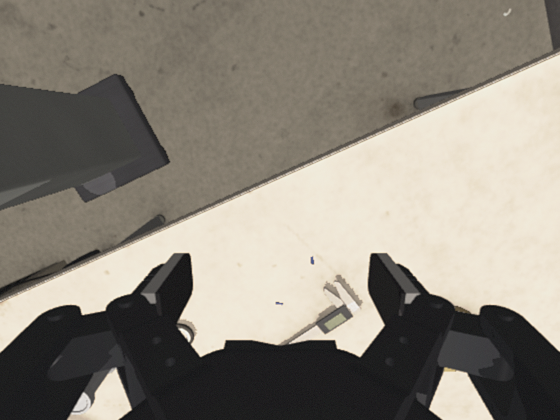

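The pin is at the left end of the rail in the top view, near (165,152), with seats at (190,157), (226,161), (263,164) and (299,170). The fittings are near (195,240), (263,225), (335,226) and (405,247). I'll zoom in to measure them.

```bash
python3 - <<'E'
import cv2
a=cv2.imread('pics/top0.png')
cv2.imwrite('pics/z1.png',cv2.resize(a[200:270,170:430],None,fx=3,fy=3,interpolation=cv2.INTER_CUBIC))
cv2.imwrite('pics/z2.png',cv2.resize(a[135:195,150:335],None,fx=4,fy=4,interpolation=cv2.INTER_CUBIC))
a=cv2.imread('pics/side0.png')
cv2.imwrite('pics/z3.png',cv2.resize(a[120:340,190:350],None,fx=2.7,fy=2.7,interpolation=cv2.INTER_CUBIC))
E
```

```text
(no output)
```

View pics/z1.png

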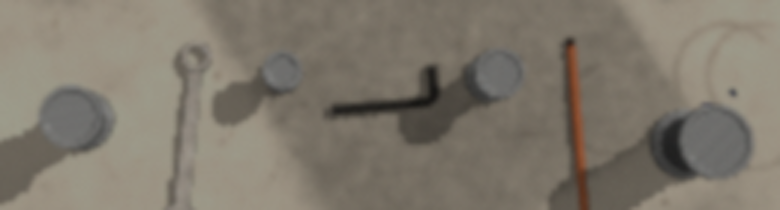

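View pics/z2.png

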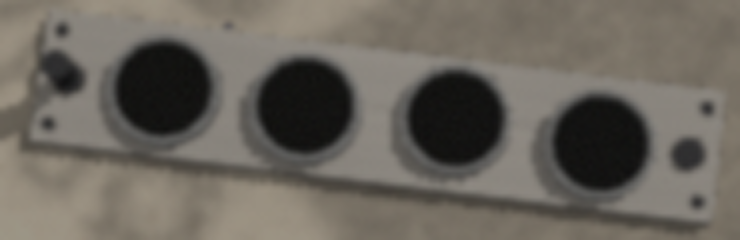

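View pics/z3.png

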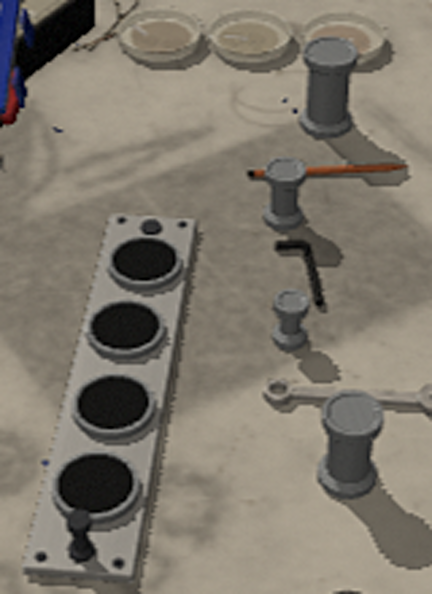

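By apparent diameter in the top view, fitting c is at (195,240), a at (263,225), b at (335,226) and d at (408,247). Next I'll triangulate.

```bash
cat > h.py <<'E'
import numpy as np,cv2
from workcell import env,cams
def ray(n,uv,z,c=None):
    c=c or cams.calibration(n)
    R,t,K=c['R'],c['t'],c['mtx']
    d=R.T@np.linalg.solve(K,[uv[0],uv[1],1]);C=-R.T@t
    return C+d*(z-C[2])/d[2]
def proj(n,X,c=None):
    c=c or cams.calibration(n)
    p=c['mtx']@(c['R']@np.asarray(X)+c['t']);return p[:2]/p[2]
E
python3 - <<'E'
from h import *
un=lambda p,s,o:((p[0]+.5)/s-.5+o[0],(p[1]+.5)/s-.5+o[1])
H=dict(a=.044,b=.058,c=.072,d=.086)
T=dict(c=(75,118),a=(281,72),b=(495,75),d=(715,142))
S=dict(d=(330,50),b=(286,170),a=(291,303),c=(352,413))
for k in 'abcd':
    print(k,ray('top',un(T[k],3,(170,200)),H[k])[:2].round(4),ray('side',un(S[k],2.7,(190,120)),H[k])[:2].round(4))
for n,roi in(('top',(150,135,335,195)),('side',(190,195,270,340))):
    a=cv2.imread(f'pics/{n}0.png')[roi[1]:roi[3],roi[0]:roi[2]].max(2)
    k,l,st,ce=cv2.connectedComponentsWithStats((a<45).astype('uint8'))
    for i in range(1,k):
        if st[i,4]>20:
            p=ce[i]+roi[:2];print(n,st[i,2:],p.round(1),ray(n,p,.018)[:2].round(4))
# plug/pin
print('plug',ray('top',un((687,154),4,(150,135)),.013)[:2],'pin top',ray('top',un((58,66),4,(150,135)),.047)[:2],'pinbase',ray('side',un((83,552),2.7,(190,120)),.012)[:2])
for q in((62,30),(47,123),(707,108),(697,201)):print('hole',ray('top',un(q,4,(150,135)),.01)[:2].round(4))
E
```

```text
a [0.4505 0.0805] [0.45   0.0821]
b [ 0.4502 -0.0766] [ 0.4489 -0.0794]
c [0.4126 0.227 ] [0.4118 0.2307]
d [ 0.4033 -0.2299] [ 0.4015 -0.2348]
top [ 23  23 406] [190.2 156.7] [0.6042 0.2529]
top [ 23  23 409] [225.8 161.1] [0.5957 0.1704]
top [ 7  6 27] [166.1 154.4] [0.6084 0.3086]
top [ 23  23 409] [263.4 164.1] [0.5904 0.0835]
top [ 23  22 405] [299.7 170.5] [ 0.5774 -0.001 ]
side [ 23  15 276] [243.  215.7] [ 0.5754 -0.0019]
side [ 25  17 328] [235.8 240.3] [0.5882 0.0823]
side [ 26  19 391] [231.4 268.8] [0.5933 0.1699]
side [ 27  21 458] [224.9 298.7] [0.6018 0.252 ]
side [10 15 85] [219.9 321. ] [0.6076 0.3077]
plug [ 0.57321428 -0.05184899] pin top [0.60934068 0.30691527] pinbase [0.60679409 0.31048967]
hole [0.6392 0.3139]
hole [0.5839 0.32  ]
hole [ 0.6014 -0.0638]
hole [ 0.5461 -0.0582]
```

```bash
cat >> h.py <<'E'
from scipy.spatial.transform import Rotation as Ro
def pose():
    s=env.read_state();return s['tool_pos'],Ro.from_euler('xyz',s['ee_rot'],degrees=True)
def plan(xyz,ydir=None):
    p,R=pose();M=R.as_matrix()
    print('t',round(env.read_state()['time_s'],2),'tcp',p.round(4),'tooly',M[:,1].round(3),'toolx',M[:,0].round(3),'q6',env.read_state()['qpos'][5].round(1),'w',env.read_state()['width'].round(4))
    print('lin',(M.T@(np.array(xyz)-p)).round(4))
    if ydir is not None:
        x=np.array([0,0,-1.]);y=np.r_[np.array(ydir,float),0];y/=np.linalg.norm(y)
        if y@M[:,1]<0:y=-y
        T=np.c_[x,y,np.cross(x,y)]
        print('turn',Ro.from_matrix(M.T@T).as_rotvec().round(4))
E
python3 - <<'E'
from h import *
plan((.412,.2285,.16),(1,-.1+.17*0))
E
```

```text
Traceback (most recent call last):
  File "h.py", line 16, in plan
    print('t',round(env.read_state()['time_s'],2),'tcp',p.round(4),'tooly',M[:,1].round(3),'toolx',M[:,0].round(3),'q6',env.read_state()['qpos'][5].round(1),'w',env.read_state()['width'].round(4))
                                                                                                                                                                 ^^^^^^^^^^^^^^^^^^^^^^^^^^^^^^^
AttributeError: 'float' object has no attribute 'round'
```

```bash
sed -i "s/env.read_state()\['width'\].round(4)/round(float(env.read_state()['width']),4)/" h.py
python3 - <<'E'
from h import *
plan((.412,.2285,.18),(1,-.1))
E
```

```text
t 0.15 tcp [0.2664 0.5924 0.1972] tooly [ 0.41   0.912 -0.002] toolx [-0.001 -0.001 -1.   ] q6 -10.0 w 0.0856
lin [ 0.0176 -0.2721  0.2821]
turn [1.2476e+00 7.0000e-04 1.5000e-03]
```

{"method": "servo_tool", "body": {
  "commands": [
    {"hand": -1, "linear": [0.018, -0.272, 0.282], "turn": [1.248, 0, 0]},
    {"hand": -1, "linear": [0.018, -0.272, 0.282], "turn": [1.248, 0, 0]},
    {"hand": -1, "linear": [0.018, -0.272, 0.282], "turn": [1.248, 0, 0]},
    {"hand": -1, "linear": [0.018, -0.272, 0.282], "turn": [1.248, 0, 0]},
    {"hand": -1, "linear": [0.018, -0.272, 0.282], "turn": [1.248, 0, 0]},
    {"hand": -1, "linear": [0.018, -0.272, 0.282], "turn": [1.248, 0, 0]},
    {"hand": -1, "linear": [0.018, -0.272, 0.282], "turn": [1.248, 0, 0]},
    {"hand": -1, "linear": [0.018, -0.272, 0.282], "turn": [1.248, 0, 0]},
    {"hand": -1, "linear": [0.018, -0.272, 0.282], "turn": [1.248, 0, 0]},
    {"hand": -1, "linear": [0.018, -0.272, 0.282], "turn": [1.248, 0, 0]},
    {"hand": -1, "linear": [0.018, -0.272, 0.282], "turn": [1.248, 0, 0]},
    {"hand": -1, "linear": [0.018, -0.272, 0.282], "turn": [1.248, 0, 0]},
    {"hand": -1, "linear": [0.018, -0.272, 0.282], "turn": [1.248, 0, 0]},
    {"hand": -1, "linear": [0.018, -0.272, 0.282], "turn": [1.248, 0, 0]},
    {"hand": -1, "linear": [0.018, -0.272, 0.282], "turn": [1.248, 0, 0]},
    {"hand": -1, "linear": [0.018, -0.272, 0.282], "turn": [1.248, 0, 0]}
  ],
  "grip_force": 50
}}

```text
time_s: 1.48
tool_pos: [0.4119, 0.2299, 0.1801]
ee_rot: [-97.6, 90.0, 166.8]
wrist_force: [-0.7, 0.2, 0.5]
width: 0.0854
```

```bash
python3 - <<'E'
from h import *
c=cams.calibration('wrist');a=cams.snapshot('wrist');cv2.imwrite('pics/w1.png',a)
plan((.412,.2285,.048),(1,-.1))
print('cam',(-c['R'].T@c['t']).round(3),'ctop',proj('wrist',(.412,.2285,.072),c).round(1))
for q in((.603,.2525),(.5945,.170),(.589,.083),(.5765,-.0015)):print(proj('wrist',(*q,.018),c).round(1))
E
```

```text
t 1.53 tcp [0.4119 0.2297 0.1801] tooly [ 0.995 -0.098 -0.   ] toolx [-0.  0. -1.] q6 21.0 w 0.0853
lin [0.1321 0.0002 0.0012]
turn [ 0.0016 -0.      0.0001]
cam [0.418 0.299 0.358] ctop [280.2 195.1]
[446.  147.4]
[435. 217.]
[427.6 281.3]
[415.9 336.9]
```

View pics/w1.png

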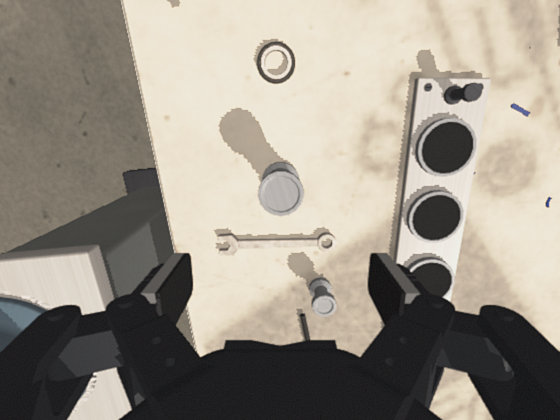

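The wrist image shows c's top at (281,194), with (280,195) predicted. The pads are at (445,146) and (435,216), matching the predicted (446,147) and (435,217). I'll descend on c and grip.

{"method": "servo_tool", "body": {
  "commands": [
    {"hand": -1, "linear": [0.03, 0, 0.001]},
    {"hand": -1, "linear": [0.06, 0, 0.001]},
    {"hand": -1, "linear": [0.09, 0, 0.001]},
    {"hand": -1, "linear": [0.115, 0, 0.001]},
    {"hand": -1, "linear": [0.13, 0, 0.001]},
    {"hand": -1, "linear": [0.136, 0, 0.001]},
    {"hand": -1, "linear": [0.136, 0, 0.001]},
    {"hand": 0.2, "linear": [0.136, 0, 0.001]},
    {"hand": 0.6, "linear": [0.136, 0, 0.001]},
    {"hand": 1, "linear": [0.136, 0, 0.001]},
    {"hand": 1, "linear": [0.136, 0, 0.001]},
    {"hand": 1, "linear": [0.136, 0, 0.001]},
    {"hand": 1, "linear": [0.136, 0, 0.001]},
    {"hand": 1, "linear": [0.136, 0, 0.001]},
    {"hand": 1, "linear": [0.136, 0, 0.001]},
    {"hand": 1, "linear": [0.136, 0, 0.001]}
  ],
  "grip_force": 50
}}

```text
validation failed for argument at $.co...
```

```bash
python3 - <<'E'
from h import *
c=cams.calibration('wrist');a=cams.snapshot('wrist');cv2.imwrite('pics/w2.png',a)
plan((.589,.083,.066),(1,-.1))
print(proj('wrist',(.412,.2285,.072),c).round(1))
E
```

```text
t 1.58 tcp [0.412  0.2296 0.1801] tooly [ 0.995 -0.098 -0.   ] toolx [-0. -0. -1.] q6 21.0 w 0.0859
lin [0.1141 0.1906 0.1285]
turn [0.0012 0.     0.0001]
[280.1 194.9]
```

View pics/w2.png

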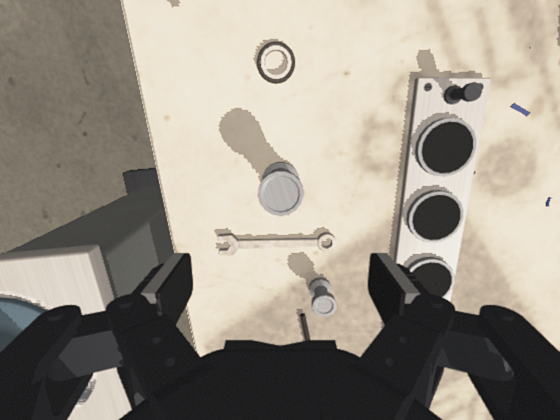

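The call was refused and nothing moved, since every row needs a "turn". I'll resend it with turn included.

{"method": "servo_tool", "body": {
  "commands": [
    {"hand": -1, "linear": [0.03, 0, 0.001], "turn": [0, 0, 0]},
    {"hand": -1, "linear": [0.06, 0, 0.001], "turn": [0, 0, 0]},
    {"hand": -1, "linear": [0.09, 0, 0.001], "turn": [0, 0, 0]},
    {"hand": -1, "linear": [0.115, 0, 0.001], "turn": [0, 0, 0]},
    {"hand": -1, "linear": [0.13, 0, 0.001], "turn": [0, 0, 0]},
    {"hand": -1, "linear": [0.136, 0, 0.001], "turn": [0, 0, 0]},
    {"hand": -1, "linear": [0.136, 0, 0.001], "turn": [0, 0, 0]},
    {"hand": 0.2, "linear": [0.136, 0, 0.001], "turn": [0, 0, 0]},
    {"hand": 0.6, "linear": [0.136, 0, 0.001], "turn": [0, 0, 0]},
    {"hand": 1, "linear": [0.136, 0, 0.001], "turn": [0, 0, 0]},
    {"hand": 1, "linear": [0.136, 0, 0.001], "turn": [0, 0, 0]},
    {"hand": 1, "linear": [0.136, 0, 0.001], "turn": [0, 0, 0]},
    {"hand": 1, "linear": [0.136, 0, 0.001], "turn": [0, 0, 0]},
    {"hand": 1, "linear": [0.136, 0, 0.001], "turn": [0, 0, 0]},
    {"hand": 1, "linear": [0.136, 0, 0.001], "turn": [0, 0, 0]},
    {"hand": 1, "linear": [0.136, 0, 0.001], "turn": [0, 0, 0]}
  ],
  "grip_force": 50
}}

```text
time_s: 2.92
tool_pos: [0.4121, 0.228, 0.0441]
ee_rot: [-64.1, 90.0, -159.8]
wrist_force: [0.6, 0.1, -0.0]
width: 0.0004
```

```bash
python3 - <<'E'
from h import *
c=cams.calibration('wrist');a=cams.snapshot('wrist');cv2.imwrite('pics/w3.png',a)
plan((.589,.083,.066),(1,-.1))
print(proj('wrist',(.412,.2285,.072),c).round(1))
E
```

```text
t 2.97 tcp [0.4121 0.228  0.0441] tooly [ 0.995 -0.1   -0.   ] toolx [-0. -0. -1.] q6 20.9 w 0.0001
lin [-0.0219  0.1905  0.1266]
turn [-0.0004  0.      0.0001]
[279.8 251. ]
```

View pics/w3.png

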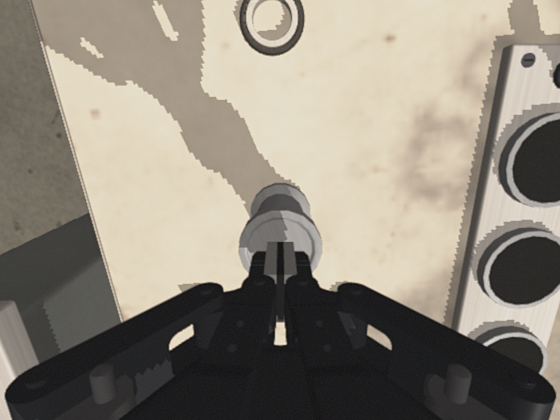

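```bash
python3 - <<'E'
from h import *
print(proj('wrist',(.4121,.228,.0441)),proj('side',(.4121,.228,.0441)),proj('top',(.4121,.228,.0441)),proj('side',(.412,.2285,.072)))
a=cams.snapshot('side');b=cams.snapshot('top')
cv2.imwrite('pics/s4.png',cv2.resize(a[170:350,240:420],None,fx=3.2,fy=3.2,interpolation=cv2.INTER_CUBIC))
cv2.imwrite('pics/t4.png',cv2.resize(b[150:300,120:320],None,fx=3.2,fy=3.2,interpolation=cv2.INTER_CUBIC))
E
```

```text
[279.9981688  233.42481986] [318.93255504 281.06562301] [196.12077343 239.73548488] [319.88832212 271.8202787 ]
```

View pics/s4.png

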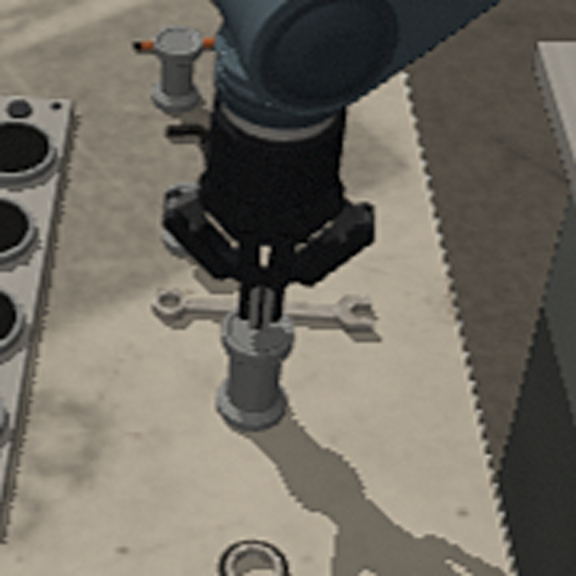

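View pics/t4.png

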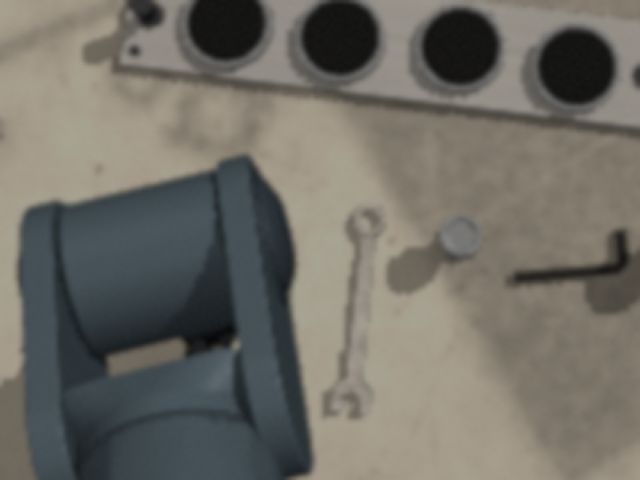

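The fingers shut on nothing (width 0), with their tips just above c's top surface. In the side view the tip is at about (322,272), against (319,281) predicted. The fingers therefore end higher than the reported TCP, so I'll measure that offset.

```bash
python3 - <<'E'
from h import *
p,R=pose();print(p)
for dz in(0,.01,.02,.03,.04):print(dz,proj('wrist',p+[0,0,dz]).round(1),proj('side',p+[0,0,dz]).round(1))
a=cv2.imread('pics/w3.png');cv2.imwrite('pics/z5.png',cv2.resize(a[170:330,200:360],None,fx=3.7,fy=3.7,interpolation=cv2.INTER_CUBIC))
E
```

```text
[0.41214619 0.2280131  0.04406015]
0 [280.1 233.4] [318.9 281.1]
0.01 [280.1 239.4] [319.2 277.7]
0.02 [280.1 246. ] [319.5 274.4]
0.03 [280.2 253.5] [319.9 270.9]
0.04 [280.2 261.8] [320.2 267.5]
```

View pics/z5.png

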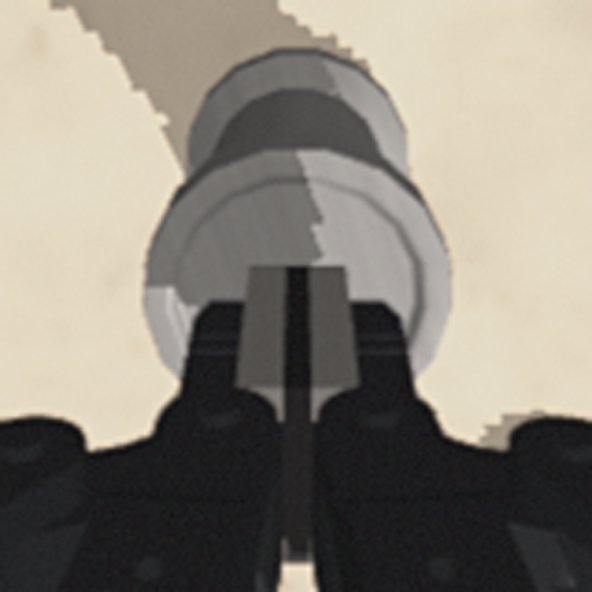

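Pad width and both views agree that the real fingertips, when shut, sit about 37 mm above the reported TCP, so I should go roughly that much lower. I'll open, descend to TCP z ≈ 0.010 and look before closing.

{"method": "servo_tool", "body": {
  "commands": [
    {"hand": 0, "linear": [-0.01, 0, 0], "turn": [0, 0, 0]},
    {"hand": -1, "linear": [-0.01, 0, 0], "turn": [0, 0, 0]},
    {"hand": -1, "linear": [-0.01, 0, 0], "turn": [0, 0, 0]},
    {"hand": -1, "linear": [-0.01, 0, 0], "turn": [0, 0, 0]},
    {"hand": -1, "linear": [-0.01, 0, 0], "turn": [0, 0, 0]},
    {"hand": -1, "linear": [-0.01, 0, 0], "turn": [0, 0, 0]},
    {"hand": -1, "linear": [-0.01, 0, 0], "turn": [0, 0, 0]},
    {"hand": -1, "linear": [-0.01, 0, 0], "turn": [0, 0, 0]},
    {"hand": -1, "linear": [0.005, 0, 0], "turn": [0, 0, 0]},
    {"hand": -1, "linear": [0.02, 0, 0], "turn": [0, 0, 0]},
    {"hand": -1, "linear": [0.03, 0, 0], "turn": [0, 0, 0]},
    {"hand": -1, "linear": [0.034, 0, 0], "turn": [0, 0, 0]},
    {"hand": -1, "linear": [0.034, 0, 0], "turn": [0, 0, 0]}
  ],
  "grip_force": 50
}}

```text
time_s: 4.15
tool_pos: [0.4112, 0.2277, 0.009]
ee_rot: [-69.4, 89.9, -165.1]
wrist_force: [-0.3, -0.5, -0.4]
width: 0.0855
```

```bash
python3 - <<'E'
from h import *
a=cams.snapshot('side');w=cams.snapshot('wrist')
s=cv2.resize(a[230:310,280:360],None,fx=5,fy=5,interpolation=cv2.INTER_CUBIC)
cv2.imwrite('pics/m6.png',np.hstack([s,cv2.resize(w,(533,400))])[:,:800])
E
```

```text
(no output)
```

View pics/m6.png

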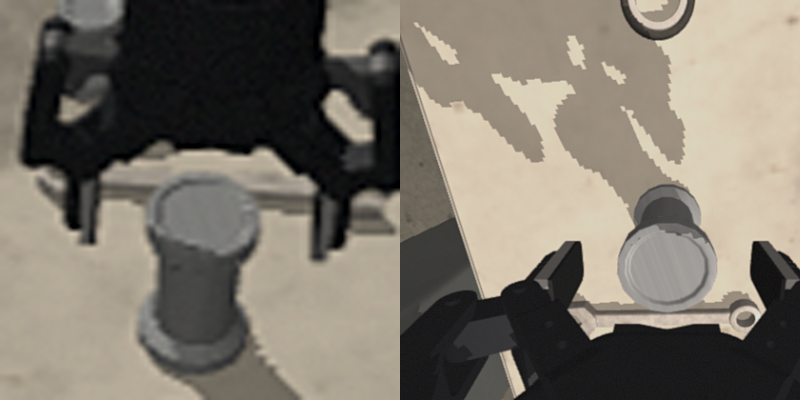

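The open tips now straddle the flange and reach about 8–10 mm below the top, centred at side-crop columns 85 and 322 around the fitting at 205. I'll close.

{"method": "servo_tool", "body": {
  "commands": [
    {"hand": -0.4, "linear": [0, 0, 0], "turn": [0, 0, 0]},
    {"hand": 0.2, "linear": [0, 0, 0], "turn": [0, 0, 0]},
    {"hand": 0.6, "linear": [0, 0, 0], "turn": [0, 0, 0]},
    {"hand": 1, "linear": [0, 0, 0], "turn": [0, 0, 0]},
    {"hand": 1, "linear": [0, 0, 0], "turn": [0, 0, 0]},
    {"hand": 1, "linear": [0, 0, 0], "turn": [0, 0, 0]},
    {"hand": 1, "linear": [0, 0, 0], "turn": [0, 0, 0]},
    {"hand": 1, "linear": [0, 0, 0], "turn": [0, 0, 0]}
  ],
  "grip_force": 50
}}

```text
time_s: 4.92
tool_pos: [0.4126, 0.2282, 0.0109]
ee_rot: [115.4, 90.0, 19.7]
wrist_force: [-1.6, 0.1, 7.1]
width: 0.0444
```

```bash
python3 - <<'E'
from h import *
a=cams.snapshot('side');w=cams.snapshot('wrist')
s=cv2.resize(a[230:310,280:360],None,fx=5,fy=5,interpolation=cv2.INTER_CUBIC)
cv2.imwrite('pics/m7.png',np.hstack([s,cv2.resize(w,(533,400))])[:,:800])
plan((.589,.083,.12),(1,-.1))
E
```

```text
t 5.02 tcp [0.4126 0.2282 0.0109] tooly [ 0.995 -0.1    0.001] toolx [ 0.001  0.    -1.   ] q6 20.9 w 0.0444
lin [-0.109   0.19    0.1269]
turn [-0.0003 -0.0004 -0.0007]
```

View pics/m7.png

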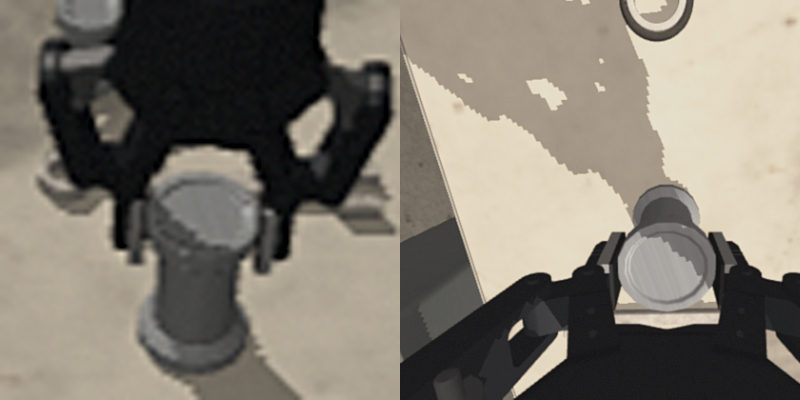

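c is gripped: width 0.044 matches its 46 mm flange. I'll lift straight up, then move over seat 3, counted from the pin.

{"method": "servo_tool", "body": {
  "commands": [
    {"hand": 1, "linear": [-0.015, 0, 0], "turn": [0, 0, 0]},
    {"hand": 1, "linear": [-0.04, 0, 0], "turn": [0, 0, 0]},
    {"hand": 1, "linear": [-0.07, 0, 0], "turn": [0, 0, 0]},
    {"hand": 1, "linear": [-0.1, 0, 0], "turn": [0, 0, 0]},
    {"hand": 1, "linear": [-0.11, 0.015, 0.01], "turn": [0, 0, 0]},
    {"hand": 1, "linear": [-0.11, 0.038, 0.025], "turn": [0, 0, 0]},
    {"hand": 1, "linear": [-0.11, 0.063, 0.042], "turn": [0, 0, 0]},
    {"hand": 1, "linear": [-0.11, 0.088, 0.059], "turn": [0, 0, 0]},
    {"hand": 1, "linear": [-0.11, 0.113, 0.076], "turn": [0, 0, 0]},
    {"hand": 1, "linear": [-0.11, 0.138, 0.093], "turn": [0, 0, 0]},
    {"hand": 1, "linear": [-0.11, 0.163, 0.11], "turn": [0, 0, 0]},
    {"hand": 1, "linear": [-0.11, 0.18, 0.121], "turn": [0, 0, 0]},
    {"hand": 1, "linear": [-0.11, 0.187, 0.126], "turn": [0, 0, 0]},
    {"hand": 1, "linear": [-0.11, 0.19, 0.127], "turn": [0, 0, 0]},
    {"hand": 1, "linear": [-0.11, 0.19, 0.127], "turn": [0, 0, 0]},
    {"hand": 1, "linear": [-0.11, 0.19, 0.127], "turn": [0, 0, 0]}
  ],
  "grip_force": 60
}}

```text
time_s: 6.35
tool_pos: [0.5875, 0.0835, 0.1196]
ee_rot: [-98.4, 89.9, 165.9]
wrist_force: [0.6, 0.1, -2.6]
width: 0.0436
```

```bash
python3 - <<'E'
from h import *
c=cams.calibration('wrist');w=cams.snapshot('wrist');cv2.imwrite('pics/w8.png',w)
p,R=pose()
print('top expected',proj('wrist',p+[-.0006,.0003,.061],c))
for q in((.603,.2525),(.5945,.170),(.589,.083)):print(proj('wrist',(*q,.018),c).round(1))
plan((.589,.083,.029),(1,-.1))
E
```

```text
top expected [278.51081268 282.75210556]
[278.8  -6.5]
[278.5 101. ]
[281.7 195.7]
t 6.4 tcp [0.5874 0.0837 0.1197] tooly [ 0.995 -0.099 -0.001] toolx [-0.001  0.    -1.   ] q6 2.8 w 0.044
lin [0.0907 0.0017 0.0005]
turn [ 0.0008 -0.0001  0.0012]
```

View pics/w8.png

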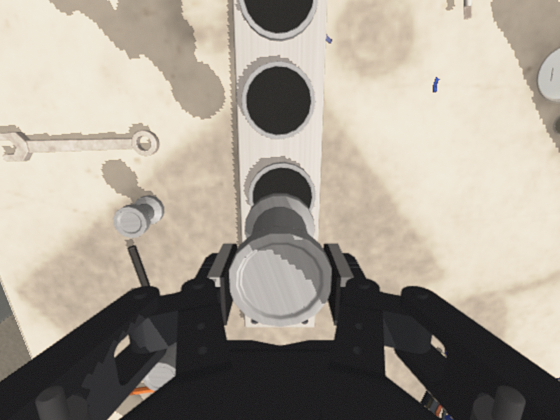

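c hangs upright, and seat 2 is at (279,100) as predicted. I'll lower it onto seat 3.

{"method": "servo_tool", "body": {
  "commands": [
    {"hand": 1, "linear": [0.03, 0.0015, 0], "turn": [0, 0, 0]},
    {"hand": 1, "linear": [0.055, 0.0015, 0], "turn": [0, 0, 0]},
    {"hand": 1, "linear": [0.072, 0.0015, 0], "turn": [0, 0, 0]},
    {"hand": 1, "linear": [0.082, 0.0015, 0], "turn": [0, 0, 0]},
    {"hand": 1, "linear": [0.087, 0.0015, 0], "turn": [0, 0, 0]},
    {"hand": 1, "linear": [0.09, 0.0015, 0], "turn": [0, 0, 0]},
    {"hand": 1, "linear": [0.09, 0.0015, 0], "turn": [0, 0, 0]}
  ],
  "grip_force": 40
}}

```text
time_s: 6.98
tool_pos: [0.5903, 0.0828, 0.0305]
ee_rot: [92.4, 90.0, -3.3]
wrist_force: [-0.6, 0.6, -1.7]
width: 0.0444
```

```bash
python3 - <<'E'
from h import *
s=cams.snapshot('side');p,R=pose();print(p,env.read_state()['wrist_force'],proj('side',(.589,.083,.018)),proj('side',(.589,.083,.09)))
cv2.imwrite('pics/s9.png',cv2.resize(s[180:290,190:310],None,fx=5,fy=5,interpolation=cv2.INTER_CUBIC))
E
```

```text
[0.59073678 0.08273802 0.03110664] [-0.28254015  0.24798545 -1.34840523] [235.47930038 240.4925692 ] [234.09880758 216.48316924]
```

View pics/s9.png

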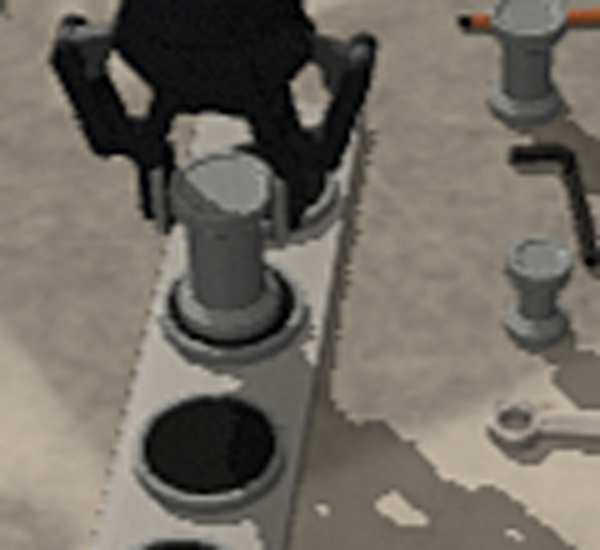

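The base sits about 1–2 mm above the pad and looks centred. I'll lower it the last 2 mm, release and rise.

{"method": "servo_tool", "body": {
  "commands": [
    {"hand": 1, "linear": [0.0015, -0.001, 0], "turn": [0, 0, 0]},
    {"hand": 1, "linear": [0.002, -0.001, 0], "turn": [0, 0, 0]},
    {"hand": 1, "linear": [0.002, -0.001, 0], "turn": [0, 0, 0]},
    {"hand": 0.2, "linear": [0.002, -0.001, 0], "turn": [0, 0, 0]},
    {"hand": -0.3, "linear": [0.002, -0.001, 0], "turn": [0, 0, 0]},
    {"hand": -0.7, "linear": [0.002, -0.001, 0], "turn": [0, 0, 0]},
    {"hand": -1, "linear": [0.002, -0.001, 0], "turn": [0, 0, 0]},
    {"hand": -1, "linear": [0.002, -0.001, 0], "turn": [0, 0, 0]},
    {"hand": -1, "linear": [0.002, -0.001, 0], "turn": [0, 0, 0]},
    {"hand": -1, "linear": [0.002, -0.001, 0], "turn": [0, 0, 0]},
    {"hand": -1, "linear": [-0.02, -0.001, 0], "turn": [0, 0, 0]},
    {"hand": -1, "linear": [-0.05, -0.001, 0], "turn": [0, 0, 0]},
    {"hand": -1, "linear": [-0.08, -0.001, 0], "turn": [0, 0, 0]},
    {"hand": -1, "linear": [-0.11, -0.001, 0], "turn": [0, 0, 0]},
    {"hand": -1, "linear": [-0.13, -0.001, 0], "turn": [0, 0, 0]},
    {"hand": -1, "linear": [-0.13, -0.001, 0], "turn": [0, 0, 0]}
  ],
  "grip_force": 40
}}

```text
time_s: 8.37
tool_pos: [0.5925, 0.0825, 0.1662]
ee_rot: [92.8, 89.4, -2.9]
wrist_force: [0.5, -1.3, 0.6]
width: 0.0856
```

```bash
python3 - <<'E'
from h import *
c=cams.calibration('wrist');w=cams.snapshot('wrist');cv2.imwrite('pics/w10.png',w)
for n,q in(('c',(.589,.083,.09)),('cbase',(.589,.083,.018)),('a',(.4502,.081,.044)),('b',(.4498,-.0775,.058)),('d',(.4027,-.232,.086)),('s4',(.577,-.0015,.018)),('s2',(.5945,.17,.018))):print(n,proj('wrist',q,c).round(1))
plan((.4027,-.232,.16),(1,-.1))
E
```

```text
c [275.1 202.1]
cbase [275.4 185.3]
a [143.9 205.4]
b [169.1 340.7]
d [147.9 467.8]
s4 [272.7 254.8]
s2 [272.1 103.5]
t 8.42 tcp [0.591  0.0826 0.1632] tooly [ 0.995 -0.1    0.006] toolx [ 0.006 -0.    -1.   ] q6 2.8 w 0.0854
lin [ 0.0022 -0.156   0.3318]
turn [-0.0002 -0.0003 -0.006 ]
```

View pics/w10.png

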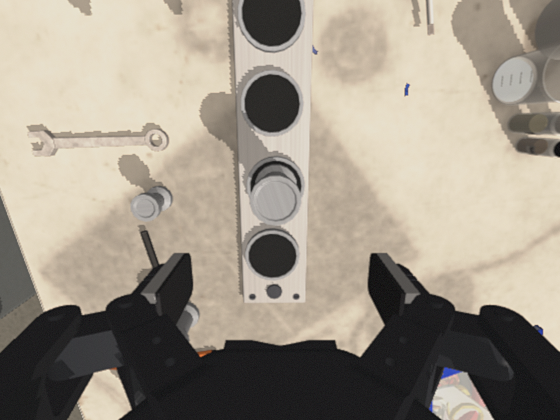

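c stands on seat 3: its top is seen at (275,199), and the free pad on seat 4 at (271,252). Next is d.

{"method": "servo_tool", "body": {
  "commands": [
    {"hand": -1, "linear": [0.002, -0.02, 0.04], "turn": [0, 0, 0]},
    {"hand": -1, "linear": [0.002, -0.035, 0.075], "turn": [0, 0, 0]},
    {"hand": -1, "linear": [0.002, -0.05, 0.11], "turn": [0, 0, 0]},
    {"hand": -1, "linear": [0.002, -0.067, 0.145], "turn": [0, 0, 0]},
    {"hand": -1, "linear": [0.002, -0.084, 0.18], "turn": [0, 0, 0]},
    {"hand": -1, "linear": [0.002, -0.1, 0.215], "turn": [0, 0, 0]},
    {"hand": -1, "linear": [0.002, -0.117, 0.25], "turn": [0, 0, 0]},
    {"hand": -1, "linear": [0.002, -0.134, 0.285], "turn": [0, 0, 0]},
    {"hand": -1, "linear": [0.002, -0.148, 0.315], "turn": [0, 0, 0]},
    {"hand": -1, "linear": [0.002, -0.156, 0.332], "turn": [0, 0, 0]},
    {"hand": -1, "linear": [0.002, -0.156, 0.332], "turn": [0, 0, 0]},
    {"hand": -1, "linear": [0.002, -0.156, 0.332], "turn": [0, 0, 0]},
    {"hand": -1, "linear": [0.002, -0.156, 0.332], "turn": [0, 0, 0]},
    {"hand": -1, "linear": [0.002, -0.156, 0.332], "turn": [0, 0, 0]}
  ],
  "grip_force": 60
}}

```text
time_s: 9.58
tool_pos: [0.4009, -0.231, 0.1574]
ee_rot: [-136.8, 89.9, 127.6]
wrist_force: [0.8, 1.0, 0.4]
width: 0.0852
```

```bash
python3 - <<'E'
from h import *
c=cams.calibration('wrist');w=cams.snapshot('wrist');cv2.imwrite('pics/w11.png',w)
for n,q in(('b',(.4498,-.0775,.058)),('d',(.4027,-.232,.086)),('s4',(.577,-.0015,.018))):print(n,proj('wrist',q,c).round(1))
plan((.4027,-.232,.023),(1,-.1))
E
```

```text
b [321.3   9.8]
d [282.2 204.7]
s4 [455.9 -88.8]
t 9.63 tcp [ 0.401  -0.231   0.1576] tooly [ 0.995 -0.098 -0.001] toolx [-0.001  0.001 -1.   ] q6 -38.4 w 0.0856
lin [0.1346 0.0019 0.0009]
turn [ 0.0015 -0.0007  0.0007]
```

View pics/w11.png

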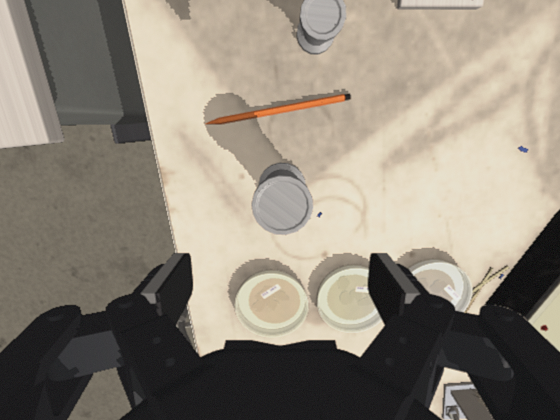

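d's top is at (282,204.5), exactly as predicted, so I'll descend and grip.

{"method": "servo_tool", "body": {
  "commands": [
    {"hand": -1, "linear": [0.03, 0.002, 0.001], "turn": [0, 0, 0]},
    {"hand": -1, "linear": [0.06, 0.002, 0.001], "turn": [0, 0, 0]},
    {"hand": -1, "linear": [0.09, 0.002, 0.001], "turn": [0, 0, 0]},
    {"hand": -1, "linear": [0.115, 0.002, 0.001], "turn": [0, 0, 0]},
    {"hand": -1, "linear": [0.128, 0.002, 0.001], "turn": [0, 0, 0]},
    {"hand": -1, "linear": [0.134, 0.002, 0.001], "turn": [0, 0, 0]},
    {"hand": -1, "linear": [0.134, 0.002, 0.001], "turn": [0, 0, 0]},
    {"hand": -1, "linear": [0.134, 0.002, 0.001], "turn": [0, 0, 0]},
    {"hand": -0.4, "linear": [0.134, 0.002, 0.001], "turn": [0, 0, 0]},
    {"hand": 0.2, "linear": [0.134, 0.002, 0.001], "turn": [0, 0, 0]},
    {"hand": 0.6, "linear": [0.134, 0.002, 0.001], "turn": [0, 0, 0]},
    {"hand": 1, "linear": [0.134, 0.002, 0.001], "turn": [0, 0, 0]},
    {"hand": 1, "linear": [0.134, 0.002, 0.001], "turn": [0, 0, 0]},
    {"hand": 1, "linear": [0.134, 0.002, 0.001], "turn": [0, 0, 0]},
    {"hand": 1, "linear": [0.134, 0.002, 0.001], "turn": [0, 0, 0]},
    {"hand": 1, "linear": [0.134, 0.002, 0.001], "turn": [0, 0, 0]}
  ],
  "grip_force": 60
}}

```text
time_s: 10.97
tool_pos: [0.4033, -0.2342, 0.0257]
ee_rot: [46.6, 89.9, -49.2]
wrist_force: [-1.9, 1.9, 5.7]
width: 0.0519
```

```bash
python3 - <<'E'
from h import *
c=cams.calibration('wrist');w=cams.snapshot('wrist');cv2.imwrite('pics/w12.png',w)
print(proj('wrist',(.4027,-.232,.086),c))
plan((.577,-.0015,.135),(1,-.1))
E
```

```text
[278.55405509 278.47805221]
t 11.02 tcp [ 0.4033 -0.2342  0.0257] tooly [ 0.995 -0.1    0.002] toolx [ 0.001 -0.002 -1.   ] q6 -38.4 w 0.0521
lin [-0.1094  0.1498 -0.2487]
turn [-0.0003  0.0016 -0.0016]
```

View pics/w12.png

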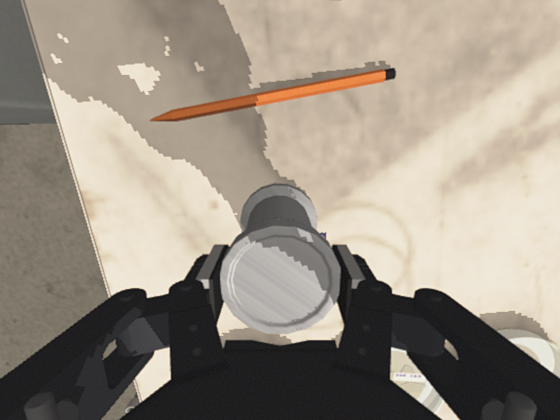

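d is gripped (width 0.052), with its centre about 2 mm to the +y side of the TCP. I'll carry it over seat 4.

{"method": "servo_tool", "body": {
  "commands": [
    {"hand": 1, "linear": [-0.015, 0, 0], "turn": [0, 0, 0]},
    {"hand": 1, "linear": [-0.04, 0, 0], "turn": [0, 0, 0]},
    {"hand": 1, "linear": [-0.07, 0, 0], "turn": [0, 0, 0]},
    {"hand": 1, "linear": [-0.1, 0.003, -0.005], "turn": [0, 0, 0]},
    {"hand": 1, "linear": [-0.11, 0.012, -0.02], "turn": [0, 0, 0]},
    {"hand": 1, "linear": [-0.11, 0.025, -0.041], "turn": [0, 0, 0]},
    {"hand": 1, "linear": [-0.11, 0.04, -0.066], "turn": [0, 0, 0]},
    {"hand": 1, "linear": [-0.11, 0.055, -0.091], "turn": [0, 0, 0]},
    {"hand": 1, "linear": [-0.11, 0.07, -0.116], "turn": [0, 0, 0]},
    {"hand": 1, "linear": [-0.11, 0.085, -0.141], "turn": [0, 0, 0]},
    {"hand": 1, "linear": [-0.11, 0.1, -0.166], "turn": [0, 0, 0]},
    {"hand": 1, "linear": [-0.11, 0.115, -0.191], "turn": [0, 0, 0]},
    {"hand": 1, "linear": [-0.11, 0.13, -0.216], "turn": [0, 0, 0]},
    {"hand": 1, "linear": [-0.11, 0.14, -0.232], "turn": [0, 0, 0]},
    {"hand": 1, "linear": [-0.11, 0.147, -0.243], "turn": [0, 0, 0]},
    {"hand": 1, "linear": [-0.11, 0.15, -0.247], "turn": [0, 0, 0]},
    {"hand": 1, "linear": [-0.11, 0.15, -0.247], "turn": [0, 0, 0]},
    {"hand": 1, "linear": [-0.11, 0.15, -0.247], "turn": [0, 0, 0]}
  ],
  "grip_force": 60
}}

```text
time_s: 12.52
tool_pos: [0.576, -0.0031, 0.1339]
ee_rot: [-62.3, 90.0, -158.0]
wrist_force: [-0.2, 0.0, -2.1]
width: 0.0517
```

```bash
python3 - <<'E'
from h import *
plan((.577,-.0035,.0437),(1,-.1));print(env.read_state()['wrist_force'])
E
```

```text
t 12.52 tcp [ 0.576  -0.0031  0.1339] tooly [ 0.995 -0.1   -0.001] toolx [-0.001 -0.    -1.   ] q6 -5.8 w 0.0517
lin [0.0902 0.0011 0.0002]
turn [-0.0007  0.0004  0.0008]
[-0.18503528  0.02176072 -2.10014029]
```

{"method": "servo_tool", "body": {
  "commands": [
    {"hand": 1, "linear": [0.03, 0.001, 0], "turn": [0, 0, 0]},
    {"hand": 1, "linear": [0.055, 0.001, 0], "turn": [0, 0, 0]},
    {"hand": 1, "linear": [0.072, 0.001, 0], "turn": [0, 0, 0]},
    {"hand": 1, "linear": [0.082, 0.001, 0], "turn": [0, 0, 0]},
    {"hand": 1, "linear": [0.087, 0.001, 0], "turn": [0, 0, 0]},
    {"hand": 1, "linear": [0.089, 0.001, 0], "turn": [0, 0, 0]},
    {"hand": 1, "linear": [0.089, 0.001, 0], "turn": [0, 0, 0]},
    {"hand": 1, "linear": [0.089, 0.001, 0], "turn": [0, 0, 0]}
  ],
  "grip_force": 50
}}

```text
time_s: 13.18
tool_pos: [0.5785, -0.0031, 0.0464]
ee_rot: [82.9, 89.9, -12.9]
wrist_force: [-0.1, -0.1, -1.2]
width: 0.0519
```

```bash
python3 - <<'E'
from h import *
w=cams.snapshot('side');cv2.imwrite('pics/s13.png',cv2.resize(w[170:280,190:310],None,fx=5,fy=5,interpolation=cv2.INTER_CUBIC))
plan((.577,-.0035,.0437),(1,-.1));print(env.read_state()['wrist_force'])
E
```

```text
t 13.23 tcp [ 0.5785 -0.003   0.0465] tooly [ 0.995 -0.1    0.003] toolx [ 0.002 -0.001 -1.   ] q6 -5.8 w 0.0517
lin [ 0.0028 -0.0015  0.0007]
turn [-0.0004  0.0003 -0.0025]
[-0.11527254 -0.63922372 -2.45357714]
```

View pics/s13.png

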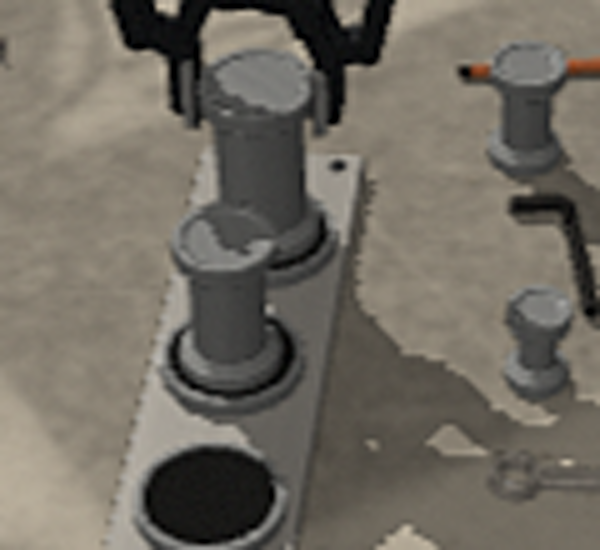

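{"method": "servo_tool", "body": {
  "commands": [
    {"hand": 1, "linear": [0.002, -0.001, 0], "turn": [0, 0, 0]},
    {"hand": 1, "linear": [0.003, -0.001, 0], "turn": [0, 0, 0]},
    {"hand": 1, "linear": [0.003, -0.001, 0], "turn": [0, 0, 0]},
    {"hand": 0.2, "linear": [0.003, -0.001, 0], "turn": [0, 0, 0]},
    {"hand": -0.3, "linear": [0.003, -0.001, 0], "turn": [0, 0, 0]},
    {"hand": -0.7, "linear": [0.003, -0.001, 0], "turn": [0, 0, 0]},
    {"hand": -1, "linear": [0.003, -0.001, 0], "turn": [0, 0, 0]},
    {"hand": -1, "linear": [0.003, -0.001, 0], "turn": [0, 0, 0]},
    {"hand": -1, "linear": [0.003, -0.001, 0], "turn": [0, 0, 0]},
    {"hand": -1, "linear": [0.003, -0.001, 0], "turn": [0, 0, 0]},
    {"hand": -1, "linear": [-0.02, -0.001, 0], "turn": [0, 0, 0]},
    {"hand": -1, "linear": [-0.05, -0.001, 0], "turn": [0, 0, 0]},
    {"hand": -1, "linear": [-0.08, -0.001, 0], "turn": [0, 0, 0]},
    {"hand": -1, "linear": [-0.11, -0.001, 0], "turn": [0, 0, 0]},
    {"hand": -1, "linear": [-0.115, -0.001, 0], "turn": [0, 0, 0]},
    {"hand": -1, "linear": [-0.115, -0.001, 0], "turn": [0, 0, 0]}
  ],
  "grip_force": 50
}}

```text
time_s: 14.57
tool_pos: [0.5784, -0.0029, 0.1632]
ee_rot: [84.0, 89.7, -11.7]
wrist_force: [0.6, 0.2, -0.2]
width: 0.0858
```

```bash
python3 - <<'E'
from h import *
c=cams.calibration('wrist');w=cams.snapshot('wrist');cv2.imwrite('pics/w14.png',w)
for n,q in(('d',(.577,-.0015,.104)),('c',(.589,.083,.09)),('b',(.4498,-.081,.058))):print(n,proj('wrist',q,c).round(1))
plan((.4498,-.081,.13),(1,-.1));print(env.read_state()['wrist_force'])
E
```

```text
d [277.7 206.1]
c [282.   98.9]
b [166.4 277. ]
t 14.62 tcp [ 0.5769 -0.0026  0.1607] tooly [ 0.995 -0.1    0.002] toolx [ 0.002 -0.    -1.   ] q6 -5.8 w 0.0858
lin [ 0.0305 -0.1187  0.0907]
turn [-0.0003  0.0002 -0.0017]
[-0.62007602 -0.18953475 -0.76503933]
```

View pics/w14.png

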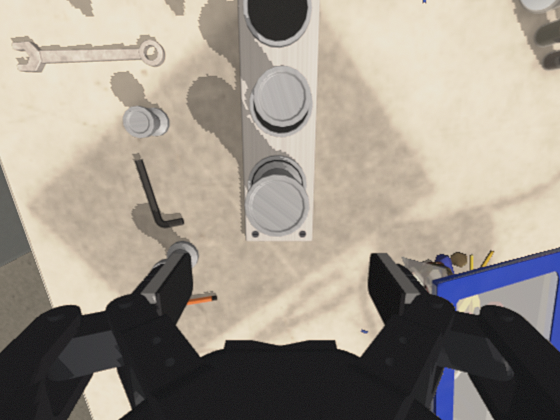

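d stands on seat 4 (top seen at (277,203), predicted (278,206)) and c is also on its seat, both within about 3 mm. Now b.

{"method": "servo_tool", "body": {
  "commands": [
    {"hand": -1, "linear": [0, -0.03, 0.022], "turn": [0, 0, 0]},
    {"hand": -1, "linear": [0, -0.06, 0.045], "turn": [0, 0, 0]},
    {"hand": -1, "linear": [0.005, -0.085, 0.065], "turn": [0, 0, 0]},
    {"hand": -1, "linear": [0.015, -0.105, 0.08], "turn": [0, 0, 0]},
    {"hand": -1, "linear": [0.025, -0.115, 0.088], "turn": [0, 0, 0]},
    {"hand": -1, "linear": [0.03, -0.119, 0.091], "turn": [0, 0, 0]},
    {"hand": -1, "linear": [0.03, -0.119, 0.091], "turn": [0, 0, 0]},
    {"hand": -1, "linear": [0.03, -0.119, 0.091], "turn": [0, 0, 0]},
    {"hand": -1, "linear": [0.03, -0.119, 0.091], "turn": [0, 0, 0]}
  ],
  "grip_force": 50
}}

```text
time_s: 15.37
tool_pos: [0.4497, -0.0809, 0.1302]
ee_rot: [129.4, 90.0, 33.7]
wrist_force: [-0.1, 0.5, 0.6]
width: 0.0855
```

```bash
python3 - <<'E'
from h import *
c=cams.calibration('wrist');w=cams.snapshot('wrist');cv2.imwrite('pics/w15.png',w)
for n,q in(('b',(.4498,-.081,.058)),('a',(.4502,.081,.044))):print(n,proj('wrist',q,c).round(1))
plan((.4498,-.081,-.003),(1,-.1))
E
```

```text
b [280.  203.5]
a [260.1  -2. ]
t 15.42 tcp [ 0.4499 -0.0809  0.1305] tooly [ 0.995 -0.099  0.001] toolx [ 0.001 -0.    -1.   ] q6 -18.8 w 0.0855
lin [ 1.335e-01 -2.000e-04  1.000e-04]
turn [ 0.0006  0.     -0.0006]
```

View pics/w15.png

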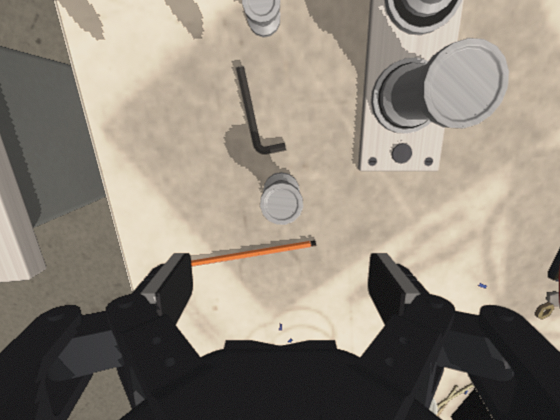

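b's top is at (281,202), against (280,203.5) predicted. I'll descend and grip; the real tips stay about 40 mm above the table.

{"method": "servo_tool", "body": {
  "commands": [
    {"hand": -1, "linear": [0.03, 0, -0.001], "turn": [0, 0, 0]},
    {"hand": -1, "linear": [0.06, 0, -0.001], "turn": [0, 0, 0]},
    {"hand": -1, "linear": [0.09, 0, -0.001], "turn": [0, 0, 0]},
    {"hand": -1, "linear": [0.115, 0, -0.001], "turn": [0, 0, 0]},
    {"hand": -1, "linear": [0.127, 0, -0.001], "turn": [0, 0, 0]},
    {"hand": -1, "linear": [0.132, 0, -0.001], "turn": [0, 0, 0]},
    {"hand": -1, "linear": [0.132, 0, -0.001], "turn": [0, 0, 0]},
    {"hand": -1, "linear": [0.132, 0, -0.001], "turn": [0, 0, 0]},
    {"hand": -0.4, "linear": [0.132, 0, -0.001], "turn": [0, 0, 0]},
    {"hand": 0.2, "linear": [0.132, 0, -0.001], "turn": [0, 0, 0]},
    {"hand": 0.6, "linear": [0.132, 0, -0.001], "turn": [0, 0, 0]},
    {"hand": 1, "linear": [0.132, 0, -0.001], "turn": [0, 0, 0]},
    {"hand": 1, "linear": [0.132, 0, -0.001], "turn": [0, 0, 0]},
    {"hand": 1, "linear": [0.132, 0, -0.001], "turn": [0, 0, 0]},
    {"hand": 1, "linear": [0.132, 0, -0.001], "turn": [0, 0, 0]},
    {"hand": 1, "linear": [0.132, 0, -0.001], "turn": [0, 0, 0]},
    {"hand": 1, "linear": [0.132, 0, -0.001], "turn": [0, 0, 0]}
  ],
  "grip_force": 50
}}

```text
time_s: 16.83
tool_pos: [0.4498, -0.0806, -0.001]
ee_rot: [68.9, 89.9, -26.8]
wrist_force: [-0.6, 0.2, 6.3]
width: 0.0361
```

```bash
python3 - <<'E'
from h import *
c=cams.calibration('wrist');w=cams.snapshot('wrist');cv2.imwrite('pics/w16.png',w)
print(proj('wrist',(.4498,-.080,.058),c))
plan((.5945,.170,.14),(1,-.1))
E
```

```text
[280.29502413 280.06497319]
t 16.88 tcp [ 0.4498 -0.0806 -0.001 ] tooly [ 0.995 -0.1    0.001] toolx [ 0.001 -0.001 -1.   ] q6 -18.7 w 0.0364
lin [-0.141   0.1191 -0.2637]
turn [-0.0003  0.0005 -0.0011]
```

View pics/w16.png

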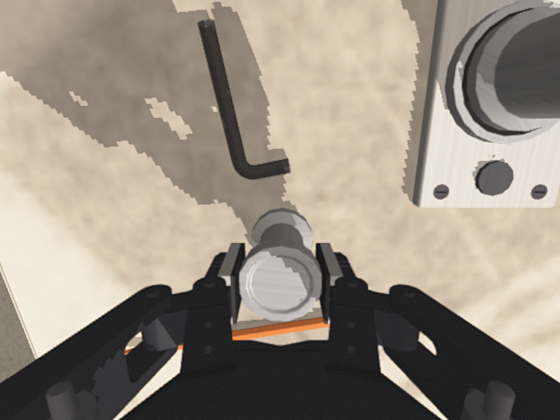

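b is gripped (width 0.036). I'll lift it 141 mm, which clears c and d, and carry it over seat 2.

{"method": "servo_tool", "body": {
  "commands": [
    {"hand": 1, "linear": [-0.015, 0, 0], "turn": [0, 0, 0]},
    {"hand": 1, "linear": [-0.04, 0, 0], "turn": [0, 0, 0]},
    {"hand": 1, "linear": [-0.07, 0, 0], "turn": [0, 0, 0]},
    {"hand": 1, "linear": [-0.1, 0, 0], "turn": [0, 0, 0]},
    {"hand": 1, "linear": [-0.13, 0.005, -0.01], "turn": [0, 0, 0]},
    {"hand": 1, "linear": [-0.141, 0.014, -0.03], "turn": [0, 0, 0]},
    {"hand": 1, "linear": [-0.141, 0.026, -0.057], "turn": [0, 0, 0]},
    {"hand": 1, "linear": [-0.141, 0.038, -0.084], "turn": [0, 0, 0]},
    {"hand": 1, "linear": [-0.141, 0.05, -0.111], "turn": [0, 0, 0]},
    {"hand": 1, "linear": [-0.141, 0.062, -0.138], "turn": [0, 0, 0]},
    {"hand": 1, "linear": [-0.141, 0.074, -0.165], "turn": [0, 0, 0]},
    {"hand": 1, "linear": [-0.141, 0.086, -0.192], "turn": [0, 0, 0]},
    {"hand": 1, "linear": [-0.141, 0.098, -0.218], "turn": [0, 0, 0]},
    {"hand": 1, "linear": [-0.141, 0.109, -0.242], "turn": [0, 0, 0]},
    {"hand": 1, "linear": [-0.141, 0.116, -0.257], "turn": [0, 0, 0]},
    {"hand": 1, "linear": [-0.141, 0.119, -0.263], "turn": [0, 0, 0]},
    {"hand": 1, "linear": [-0.141, 0.119, -0.263], "turn": [0, 0, 0]},
    {"hand": 1, "linear": [-0.141, 0.119, -0.263], "turn": [0, 0, 0]},
    {"hand": 1, "linear": [-0.141, 0.119, -0.263], "turn": [0, 0, 0]}
  ],
  "grip_force": 50
}}

```text
time_s: 18.47
tool_pos: [0.5932, 0.1686, 0.1388]
ee_rot: [-61.6, 89.9, -157.3]
wrist_force: [-0.7, -1.0, 0.2]
width: 0.0361
```

```bash
python3 - <<'E'
from h import *
plan((.5945,.170,.017),(1,-.1))
E
```

```text
t 18.47 tcp [0.5932 0.1686 0.1388] tooly [ 0.995 -0.101 -0.001] toolx [-0.001 -0.    -1.   ] q6 11.1 w 0.0361
lin [ 0.1218  0.0013 -0.0015]
turn [-0.0012  0.0004  0.0008]
```

{"method": "servo_tool", "body": {
  "commands": [
    {"hand": 1, "linear": [0.03, 0.001, -0.001], "turn": [0, 0, 0]},
    {"hand": 1, "linear": [0.06, 0.001, -0.001], "turn": [0, 0, 0]},
    {"hand": 1, "linear": [0.088, 0.001, -0.001], "turn": [0, 0, 0]},
    {"hand": 1, "linear": [0.105, 0.001, -0.001], "turn": [0, 0, 0]},
    {"hand": 1, "linear": [0.115, 0.001, -0.001], "turn": [0, 0, 0]},
    {"hand": 1, "linear": [0.12, 0.001, -0.001], "turn": [0, 0, 0]},
    {"hand": 1, "linear": [0.12, 0.001, -0.001], "turn": [0, 0, 0]},
    {"hand": 1, "linear": [0.12, 0.001, -0.001], "turn": [0, 0, 0]},
    {"hand": 1, "linear": [0.12, 0.001, -0.001], "turn": [0, 0, 0]}
  ],
  "grip_force": 50
}}

```text
time_s: 19.22
tool_pos: [0.5962, 0.1705, 0.0209]
ee_rot: [100.5, 89.8, 4.8]
wrist_force: [0.5, -0.3, -1.0]
width: 0.036
```

```bash
python3 - <<'E'
from h import *
w=cams.snapshot('side');cv2.imwrite('pics/s17.png',cv2.resize(w[200:320,180:310],None,fx=4.5,fy=4.5,interpolation=cv2.INTER_CUBIC))
plan((.5945,.170,.017),(1,-.1));print(env.read_state()['wrist_force'])
E
```

```text
t 19.27 tcp [0.5961 0.1706 0.0208] tooly [ 0.995 -0.1    0.003] toolx [ 0.003  0.    -1.   ] q6 11.2 w 0.036
lin [ 0.0038 -0.0016  0.0007]
turn [-0.0004 -0.0006 -0.0029]
[ 0.46741318 -0.14501619 -0.19260317]
```

View pics/s17.png

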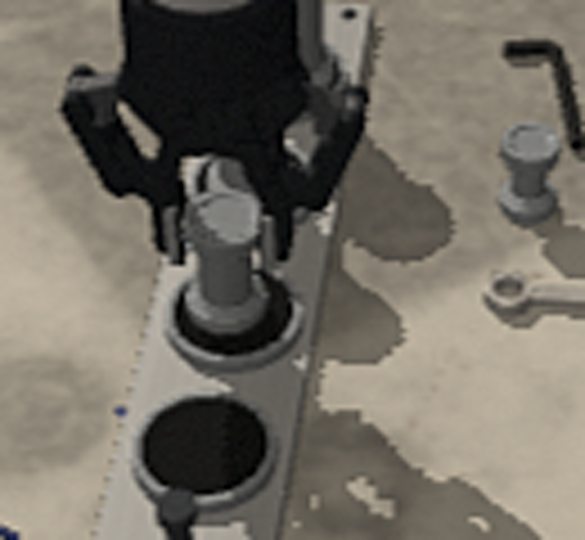

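b's base is about 3 mm too far in +x and about 3–4 mm above the pad. I'll correct that, set it down and rise.

{"method": "servo_tool", "body": {
  "commands": [
    {"hand": 1, "linear": [0.002, -0.002, 0], "turn": [0, 0, 0]},
    {"hand": 1, "linear": [0.003, -0.003, 0], "turn": [0, 0, 0]},
    {"hand": 1, "linear": [0.004, -0.003, 0], "turn": [0, 0, 0]},
    {"hand": 1, "linear": [0.004, -0.003, 0], "turn": [0, 0, 0]},
    {"hand": 0.4, "linear": [0.004, -0.003, 0], "turn": [0, 0, 0]},
    {"hand": 0, "linear": [0.004, -0.003, 0], "turn": [0, 0, 0]},
    {"hand": -0.4, "linear": [0.004, -0.003, 0], "turn": [0, 0, 0]},
    {"hand": -1, "linear": [0.004, -0.003, 0], "turn": [0, 0, 0]},
    {"hand": -1, "linear": [0.004, -0.003, 0], "turn": [0, 0, 0]},
    {"hand": -1, "linear": [0.004, -0.003, 0], "turn": [0, 0, 0]},
    {"hand": -1, "linear": [-0.02, -0.003, 0], "turn": [0, 0, 0]},
    {"hand": -1, "linear": [-0.05, -0.003, 0], "turn": [0, 0, 0]},
    {"hand": -1, "linear": [-0.08, -0.003, 0], "turn": [0, 0, 0]},
    {"hand": -1, "linear": [-0.11, -0.003, 0], "turn": [0, 0, 0]},
    {"hand": -1, "linear": [-0.13, -0.003, 0], "turn": [0, 0, 0]},
    {"hand": -1, "linear": [-0.13, -0.003, 0], "turn": [0, 0, 0]},
    {"hand": -1, "linear": [-0.13, -0.003, 0], "turn": [0, 0, 0]}
  ],
  "grip_force": 40
}}

```text
time_s: 20.68
tool_pos: [0.5927, 0.1709, 0.1504]
ee_rot: [100.9, 89.8, 5.2]
wrist_force: [-0.2, -0.2, -0.6]
width: 0.0853
```

```bash
python3 - <<'E'
from h import *
c=cams.calibration('wrist');w=cams.snapshot('wrist');cv2.imwrite('pics/w18.png',w)
for n,q in(('b',(.5945,.17,.076)),('a',(.4502,.081,.044)),('s1',(.603,.2525,.018))):print(n,proj('wrist',q,c).round(1))
plan((.4502,.081,.12),(1,-.1))
E
```

```text
b [281.9 203.5]
a [156.8 287.2]
s1 [281.8 107.9]
t 20.73 tcp [0.5915 0.1707 0.1485] tooly [ 0.995 -0.1   -0.001] toolx [-0.001 -0.    -1.   ] q6 11.3 w 0.0858
lin [ 0.0286 -0.1316  0.1034]
turn [-0.0004  0.0002  0.0007]
```

View pics/w18.png

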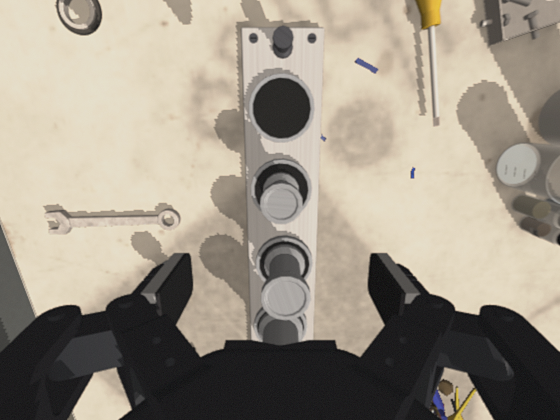

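b stands on seat 2 (top at (281,201), predicted (282,203.5)), and seat 1's pad at (282,107) matches. Now a.

{"method": "servo_tool", "body": {
  "commands": [
    {"hand": -1, "linear": [0, -0.03, 0.023], "turn": [0, 0, 0]},
    {"hand": -1, "linear": [0, -0.06, 0.047], "turn": [0, 0, 0]},
    {"hand": -1, "linear": [0.005, -0.09, 0.07], "turn": [0, 0, 0]},
    {"hand": -1, "linear": [0.015, -0.115, 0.09], "turn": [0, 0, 0]},
    {"hand": -1, "linear": [0.025, -0.127, 0.1], "turn": [0, 0, 0]},
    {"hand": -1, "linear": [0.028, -0.131, 0.103], "turn": [0, 0, 0]},
    {"hand": -1, "linear": [0.028, -0.131, 0.103], "turn": [0, 0, 0]},
    {"hand": -1, "linear": [0.028, -0.131, 0.103], "turn": [0, 0, 0]},
    {"hand": -1, "linear": [0.028, -0.131, 0.103], "turn": [0, 0, 0]}
  ],
  "grip_force": 40
}}

```text
time_s: 21.48
tool_pos: [0.4524, 0.0817, 0.1215]
ee_rot: [101.4, 90.0, 5.7]
wrist_force: [-0.4, 0.5, -0.6]
width: 0.0854
```

```bash
python3 - <<'E'
from h import *
c=cams.calibration('wrist');w=cams.snapshot('wrist');cv2.imwrite('pics/w19.png',w)
print(proj('wrist',(.4502,.081,.044),c).round(1))
plan((.4502,.081,-.016),(1,-.1))
E
```

```text
[277.5 202.8]
t 21.53 tcp [0.4525 0.0818 0.1216] tooly [ 0.995 -0.099  0.001] toolx [ 0.001  0.    -1.   ] q6 1.8 w 0.0851
lin [ 0.1376 -0.0023  0.001 ]
turn [ 0.0003 -0.0001 -0.001 ]
```

View pics/w19.png

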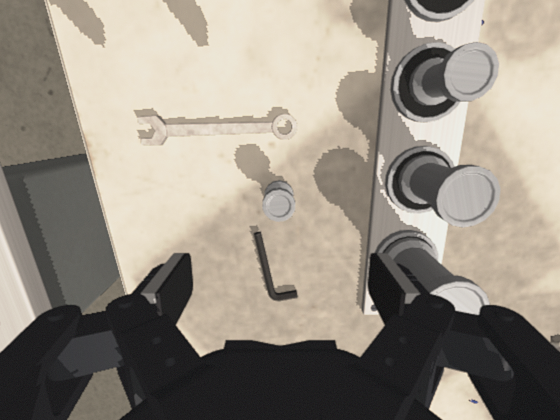

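a's top is at (279,204), about 1 mm from predicted. I'll descend and grip.

{"method": "servo_tool", "body": {
  "commands": [
    {"hand": -1, "linear": [0.03, -0.001, 0.002], "turn": [0, 0, 0]},
    {"hand": -1, "linear": [0.06, -0.001, 0.002], "turn": [0, 0, 0]},
    {"hand": -1, "linear": [0.09, -0.001, 0.002], "turn": [0, 0, 0]},
    {"hand": -1, "linear": [0.115, -0.001, 0.002], "turn": [0, 0, 0]},
    {"hand": -1, "linear": [0.128, -0.001, 0.002], "turn": [0, 0, 0]},
    {"hand": -1, "linear": [0.136, -0.001, 0.002], "turn": [0, 0, 0]},
    {"hand": -1, "linear": [0.136, -0.001, 0.002], "turn": [0, 0, 0]},
    {"hand": -1, "linear": [0.136, -0.001, 0.002], "turn": [0, 0, 0]},
    {"hand": -0.4, "linear": [0.136, -0.001, 0.002], "turn": [0, 0, 0]},
    {"hand": 0.2, "linear": [0.136, -0.001, 0.002], "turn": [0, 0, 0]},
    {"hand": 0.6, "linear": [0.136, -0.001, 0.002], "turn": [0, 0, 0]},
    {"hand": 1, "linear": [0.136, -0.001, 0.002], "turn": [0, 0, 0]},
    {"hand": 1, "linear": [0.136, -0.001, 0.002], "turn": [0, 0, 0]},
    {"hand": 1, "linear": [0.136, -0.001, 0.002], "turn": [0, 0, 0]},
    {"hand": 1, "linear": [0.136, -0.001, 0.002], "turn": [0, 0, 0]},
    {"hand": 1, "linear": [0.136, -0.001, 0.002], "turn": [0, 0, 0]},
    {"hand": 1, "linear": [0.136, -0.001, 0.002], "turn": [0, 0, 0]}
  ],
  "grip_force": 40
}}

```text
time_s: 22.95
tool_pos: [0.4506, 0.0795, -0.0143]
ee_rot: [92.5, 90.0, -3.2]
wrist_force: [-0.8, 0.1, 5.9]
width: 0.0279
```

```bash
python3 - <<'E'
from h import *
c=cams.calibration('wrist');w=cams.snapshot('wrist');cv2.imwrite('pics/w20.png',w)
print(proj('wrist',(.4514,.080,.044),c))
plan((.603,.2525,.13),(1,-.1))
E
```

```text
[282.02313482 279.01663681]
t 23.0 tcp [ 0.4506  0.0795 -0.0142] tooly [ 0.995 -0.1    0.001] toolx [ 0.001 -0.    -1.   ] q6 1.5 w 0.0285
lin [-0.1441  0.1345 -0.1874]
turn [-0.0003 -0.     -0.0008]
```

View pics/w20.png

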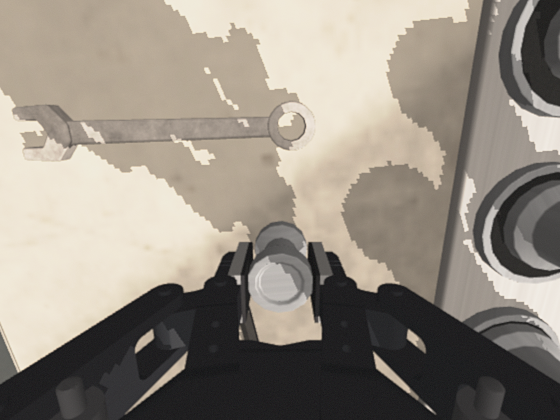

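a is gripped (width 0.028). I'll lift it and carry it over seat 1 beside the pin.

{"method": "servo_tool", "body": {
  "commands": [
    {"hand": 1, "linear": [-0.015, 0, 0], "turn": [0, 0, 0]},
    {"hand": 1, "linear": [-0.04, 0, 0], "turn": [0, 0, 0]},
    {"hand": 1, "linear": [-0.07, 0, 0], "turn": [0, 0, 0]},
    {"hand": 1, "linear": [-0.1, 0, 0], "turn": [0, 0, 0]},
    {"hand": 1, "linear": [-0.13, 0.007, -0.01], "turn": [0, 0, 0]},
    {"hand": 1, "linear": [-0.144, 0.02, -0.028], "turn": [0, 0, 0]},
    {"hand": 1, "linear": [-0.144, 0.036, -0.05], "turn": [0, 0, 0]},
    {"hand": 1, "linear": [-0.144, 0.052, -0.073], "turn": [0, 0, 0]},
    {"hand": 1, "linear": [-0.144, 0.069, -0.096], "turn": [0, 0, 0]},
    {"hand": 1, "linear": [-0.144, 0.085, -0.119], "turn": [0, 0, 0]},
    {"hand": 1, "linear": [-0.144, 0.102, -0.142], "turn": [0, 0, 0]},
    {"hand": 1, "linear": [-0.144, 0.118, -0.165], "turn": [0, 0, 0]},
    {"hand": 1, "linear": [-0.144, 0.128, -0.179], "turn": [0, 0, 0]},
    {"hand": 1, "linear": [-0.144, 0.133, -0.186], "turn": [0, 0, 0]},
    {"hand": 1, "linear": [-0.144, 0.134, -0.188], "turn": [0, 0, 0]},
    {"hand": 1, "linear": [-0.144, 0.134, -0.188], "turn": [0, 0, 0]},
    {"hand": 1, "linear": [-0.144, 0.134, -0.188], "turn": [0, 0, 0]},
    {"hand": 1, "linear": [-0.144, 0.134, -0.188], "turn": [0, 0, 0]}
  ],
  "grip_force": 40
}}

```text
time_s: 24.5
tool_pos: [0.6015, 0.2524, 0.129]
ee_rot: [-60.6, 90.0, -156.4]
wrist_force: [-0.3, -0.5, -0.9]
width: 0.0282
```

```bash
python3 - <<'E'
from h import *
plan((.603,.2525,.0038),(1,-.1))
E
```

```text
t 24.5 tcp [0.6015 0.2524 0.129 ] tooly [ 0.995 -0.101 -0.001] toolx [-0.001 -0.    -1.   ] q6 18.6 w 0.0282
lin [ 0.1252  0.0016 -0.0003]
turn [-0.0011  0.0004  0.0007]
```

{"method": "servo_tool", "body": {
  "commands": [
    {"hand": 1, "linear": [0.03, 0, 0], "turn": [0, 0, 0]},
    {"hand": 1, "linear": [0.06, -0.001, 0], "turn": [0, 0, 0]},
    {"hand": 1, "linear": [0.09, -0.001, 0], "turn": [0, 0, 0]},
    {"hand": 1, "linear": [0.108, -0.001, 0], "turn": [0, 0, 0]},
    {"hand": 1, "linear": [0.119, -0.001, 0], "turn": [0, 0, 0]},
    {"hand": 1, "linear": [0.124, -0.001, 0], "turn": [0, 0, 0]},
    {"hand": 1, "linear": [0.124, -0.001, 0], "turn": [0, 0, 0]},
    {"hand": 1, "linear": [0.124, -0.001, 0], "turn": [0, 0, 0]},
    {"hand": 1, "linear": [0.124, -0.001, 0], "turn": [0, 0, 0]}
  ],
  "grip_force": 40
}}

```text
time_s: 25.25
tool_pos: [0.6024, 0.2534, 0.0067]
ee_rot: [108.2, 89.8, 12.5]
wrist_force: [0.4, -0.4, 0.5]
width: 0.0281
```

```bash
python3 - <<'E'
from h import *
w=cams.snapshot('side');cv2.imwrite('pics/s21.png',cv2.resize(w[220:340,170:300],None,fx=4.5,fy=4.5,interpolation=cv2.INTER_CUBIC))
plan((.603,.2525,.0038),(1,-.1));print(env.read_state()['wrist_force'])
E
```

```text
t 25.3 tcp [0.6022 0.2535 0.0066] tooly [ 0.995 -0.1    0.003] toolx [ 0.003  0.001 -1.   ] q6 18.6 w 0.0283
lin [0.0028 0.0009 0.0009]
turn [-0.0004 -0.0009 -0.0026]
[ 0.20546678 -0.10931622 -0.50794179]
```

View pics/s21.png

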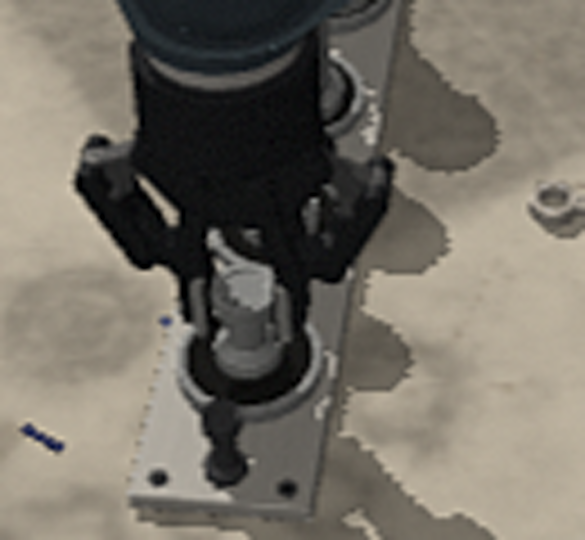

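a is centred over the pad (base at (248,356), pad centre about (249,362)). I'll lower the last 3 mm, release and rise.

{"method": "servo_tool", "body": {
  "commands": [
    {"hand": 1, "linear": [0.002, 0, 0], "turn": [0, 0, 0]},
    {"hand": 1, "linear": [0.003, 0, 0], "turn": [0, 0, 0]},
    {"hand": 1, "linear": [0.003, 0, 0], "turn": [0, 0, 0]},
    {"hand": 1, "linear": [0.003, 0, 0], "turn": [0, 0, 0]},
    {"hand": 0.5, "linear": [0.003, 0, 0], "turn": [0, 0, 0]},
    {"hand": 0.1, "linear": [0.003, 0, 0], "turn": [0, 0, 0]},
    {"hand": -0.4, "linear": [0.003, 0, 0], "turn": [0, 0, 0]},
    {"hand": -1, "linear": [0.003, 0, 0], "turn": [0, 0, 0]},
    {"hand": -1, "linear": [0.003, 0, 0], "turn": [0, 0, 0]},
    {"hand": -1, "linear": [0.003, 0, 0], "turn": [0, 0, 0]},
    {"hand": -1, "linear": [-0.02, 0, 0], "turn": [0, 0, 0]},
    {"hand": -1, "linear": [-0.05, 0, 0], "turn": [0, 0, 0]},
    {"hand": -1, "linear": [-0.08, 0, 0], "turn": [0, 0, 0]},
    {"hand": -1, "linear": [-0.11, 0, 0], "turn": [0, 0, 0]},
    {"hand": -1, "linear": [-0.14, 0, 0], "turn": [0, 0, 0]},
    {"hand": -1, "linear": [-0.16, 0, 0], "turn": [0, 0, 0]},
    {"hand": -1, "linear": [-0.16, 0, 0], "turn": [0, 0, 0]},
    {"hand": -1, "linear": [-0.16, 0, 0], "turn": [0, 0, 0]}
  ],
  "grip_force": 40
}}

```text
time_s: 26.8
tool_pos: [0.6019, 0.2535, 0.1664]
ee_rot: [108.6, 89.8, 12.9]
wrist_force: [-0.9, -0.1, 0.1]
width: 0.085
```

```bash
python3 - <<'E'
from h import *
plan((.45,.42,.2),(1,-.1))
E
```

```text
t 26.8 tcp [0.6019 0.2535 0.1664] tooly [ 0.995 -0.1    0.003] toolx [ 0.003  0.001 -1.   ] q6 18.6 w 0.085
lin [-0.0339 -0.1677 -0.1506]
turn [-0.0003 -0.0009 -0.0027]
```

{"method": "servo_tool", "body": {
  "commands": [
    {"hand": -1, "linear": [-0.034, -0.168, -0.15], "turn": [0, 0, 0]},
    {"hand": -1, "linear": [-0.034, -0.168, -0.15], "turn": [0, 0, 0]},
    {"hand": -1, "linear": [-0.034, -0.168, -0.15], "turn": [0, 0, 0]},
    {"hand": -1, "linear": [-0.034, -0.168, -0.15], "turn": [0, 0, 0]},
    {"hand": -1, "linear": [-0.034, -0.168, -0.15], "turn": [0, 0, 0]},
    {"hand": -1, "linear": [-0.034, -0.168, -0.15], "turn": [0, 0, 0]},
    {"hand": -1, "linear": [-0.034, -0.168, -0.15], "turn": [0, 0, 0]},
    {"hand": -1, "linear": [-0.034, -0.168, -0.15], "turn": [0, 0, 0]},
    {"hand": -1, "linear": [-0.034, -0.168, -0.15], "turn": [0, 0, 0]},
    {"hand": -1, "linear": [-0.034, -0.168, -0.15], "turn": [0, 0, 0]},
    {"hand": -1, "linear": [-0.034, -0.168, -0.15], "turn": [0, 0, 0]}
  ]
}}

```text
time_s: 27.72
tool_pos: [0.4497, 0.4181, 0.1982]
ee_rot: [-45.0, 89.9, -140.8]
wrist_force: [1.0, 0.1, 0.6]
width: 0.0856
```

```bash
python3 - <<'E'
from h import *
a=cams.snapshot('top')
b=cams.snapshot('side')
A=cv2.resize(a[130:200,145:340],None,fx=4,fy=4,interpolation=cv2.INTER_CUBIC)
B=cv2.resize(b[170:340,180:300],None,fx=3.5,fy=3.5,interpolation=cv2.INTER_CUBIC)
cv2.imwrite('pics/t22.png',A);cv2.imwrite('pics/s22.png',B)
S=[(.603,.2525),(.5945,.17),(.589,.083),(.5765,-.0015)]
for q,h in zip(S,(.044,.058,.072,.086)):
    p=proj('top',(*q,.018+h));r=proj('side',(*q,.018+h));print(((p-[145,130])*4).round(),((r-[180,170])*3.5).round())
E
```

```text
[169.  92.] [150. 400.]
[315. 105.] [173. 278.]
[474. 113.] [189. 163.]
[631. 133.] [215.  61.]
```

View pics/t22.png

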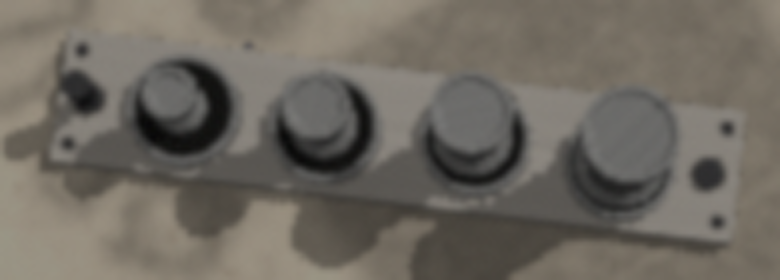

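View pics/s22.png

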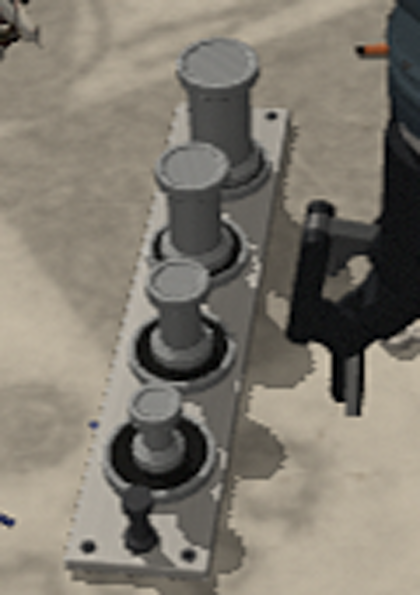

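Measured against predicted top-flange centres in the top view:

| Fitting | Seen | Predicted |
|---|---|---|
| a | (170,92) | (169,92) |
| b | (317,106) | (315,105) |
| c | (470,115) | (474,113) |
| d | (629,134) | (631,133) |

All are within about 3 mm, and the side view shows all four upright and released.

```bash
python3 - <<'E'
from workcell import ticket
print(ticket.job_done())
E
```

```text
the job is handed in; nothing more can be done
None
```

All four fittings stand upright on the rail, one to a seat, in order a, b, c, d from the pin, and I've handed the job in at about 28 s. No verdict came back.

- **Final checks:** The top view puts each fitting within about 3 mm of its seat centre. The side view shows all four upright, with the gripper open and well clear.
- **Missed grasp:** On c, the fingers closed on nothing just above its top. The pictures showed the real fingertips about 37 mm higher than the reported tool position. I corrected for that by eye; c was not disturbed, and every later grasp held first time.
- **Refused move:** One move call was rejected because its rows had no "turn" value. The arm did not move.

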